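# Make up the gas outlet nut

### The arm

A 6-joint arm with a two-finger parallel gripper is mounted at the origin on the work surface. World frame = base frame: x ahead of the robot, y to its left, z up, the work surface at z = 0. Lengths are in m, angles in degrees, forces in N, time in s.
With the tool pointing down it reaches from about 0.4 to 0.825 m from the base axis. Payload 7 kg.
Tool frame: the origin (TCP) lies between the finger pads; the fingertips stand 22 mm ahead of it and the grasp point (between the pads) lies 3 mm ahead of it; z points along the fingers, y is the direction in which the jaws open and shut (so a half turn about z gives the same grasp; the last joint's range is limited). The gripper opens to 88 mm and grips with 3 to 60 N. Pads are 19 mm wide; open, the fingers measure 130 mm over their backs; the gripper's body (78 mm by 193 mm) begins 47 mm behind the grasp point.
Start: joints at [-57.691, 20.546, 0.682, 0, -70.136, -16.507], TCP at [0.184, -0.649, 0.249] pointing down, gripper open.
Joint ranges: [-176.03, 176.03], [-82.01, 121.73], [-58.28, 71.71], [-173.87, 95.51], [-174.79, -0.11], [-173.66, 173.66]. Speed limits (degrees/s): [136.94, 136.94, 172.46, 180, 180, 180].

### API

Orientations are given as [roll, pitch, yaw] about the fixed x, y, z axes, in that order (R = Rz(yaw) Ry(pitch) Rx(roll)).
In Python, from plant import telemetry, cams, r gives the robot as it stands.
- The arm moves only by the tool carry_out, never from a script. Its argument "commands" is one flat list of numbers, 5 for each row, row after row: the shift along the world's x, y, z as a fraction of full scale, then the turn about the world's z as a fraction of full scale, then the gripper's target within -1 to 1 (shut at 1, half-way at 0, fully open at -1). In form: [x, y, z, turn, claw, x, y, z, turn, claw, ...]. A call has 1 to 8 rows; each row shifts and turns the commanded pose from where the row before left it; what a row does not reach is not made up. Full scale, the value 1, is 0.04 m for a shift and 4 degrees for a turn. A row lasts 1/10 s, in which the tool goes at most 50 mm and 8.59 degrees, less where a joint would pass 70% of its speed; a pose out of reach is approached as far as the arm can. A call with a number of a shift or a turn outside -1 to 1 is refused whole. A call with a gripper value outside its range is refused whole. The fingers move at their own pace and stop on an object; "grip_force" is the grip in N (left out, the last holds). Time passes only in rows, so rows that do not move let the fingers close. It gives the time, the measured TCP pose, the force and the opening at its end, in the units of the state.
- telemetry.get_state(): the state, without advancing time (a new reading comes with each control period).
- cams.capture(name): name is "side" or "top" or "wrist"; returns a dict with "frame" (480x640x3 uint8, red, green, blue), "camera_matrix" (3x3 intrinsics, pixels), "camera_from_world" (4x4, takes a point from world to camera coordinates); the wrist camera has in their place "mount" (4x4, takes a point from camera to tool coordinates, whose origin is the TCP and whose axes are the flange's). Camera axes: x right, y down, z forward; pixel columns grow to the right and rows downward; lengths in m; the calibration is good to about 2 mm. A picture is of the moment at which its call begins: read the wrist's pose just before it. There is no depth.
- r.close_job(): hands the job in, once; it reports no verdict.
The state is a dict: "time_s": time; "joints": joint angles; "qd": joint speeds; "joint_torque": joint torques, N m; "tcp_pos": TCP position; "eef_rot": TCP orientation; "contact_force": force on the tool from outside, world axes, zero at the start; "moment": the same for the moment, N m; "gripper_width": finger opening in m.
Only numpy, scipy, OpenCV 4.12 (cv2) and the standard library are available. Lean on these libraries where they do the work, as an engineer would, in place of code of your own. Each camera call takes 0.05 s, during which the arm holds its last target. There are 200 camera calls.

### The job

The brass compression nut on the tilted gas outlet has been backed off: spin it clockwise with the fingers until it is finger-tight, and no further. Then take the big spanner from its wooden rest and give the nut exactly one more quarter turn clockwise with it. Lay the spanner back flat across both ridges of its rest, lying as it lay before, and leave the other things on the bench alone.

Things in the scene. Friction and masses are not known exactly. Their poses are not given: they have to be found in the camera images.
- port: gas outlet fixed to the bench: steel foot 130 x 100 mm, post, tilted aluminium block 55 x 60 x 45 mm, brass boss 24 mm thick, nut on it. Origin on the bench, z up. The nut's axis lies in its x-z plane, tilted 30 deg from vertical towards -x (about towards the robot). Nut's middle at (-20, 0, 160) mm; block's top face 52 mm below it along the axis.
- nut: brass hexagon nut, 34 mm across flats, 18 mm tall, with a 30 mm round shoulder 3 mm tall on top and a 18 mm steel tube stub ending 26 mm above the nut's middle. Origin: the nut's middle; z: out along the tilted axis. One pair of flats faces +x and -x, the others 60 and 120 deg round; a small dark dot on its top is at +x. It turns but does not move along its axis.
- nut_run (a joint): nut running freely on its thread, rad: negative while backed off (-1.5 to -0.8 at the start), grows as it turns clockwise seen from the tube end; 0 = finger-tight, where it meets a firm stop. Light friction, about 0.1 N m; it stays where left.
- nut_squeeze (a joint): tightening past finger-tight, rad, same axis and sense: starts at 0, moves only once nut_run is 0, takes about 1.0 N m (8 N at the spanner's origin), stays where left. Quarter turn = 1.571. Nut's rotation = nut_run + nut_squeeze; turning back first unwinds nut_run. Gripping fingers can force it too, so stop them where the resistance jumps.
- wrench: big steel open-ended spanner, 0.28 to 0.44 kg, 12 mm thick, 270 mm long. Origin: mid-thickness in the handle (18 mm wide, from 115 mm behind to 89 mm ahead; centre of mass about 15 mm ahead). x along the handle to the jaw, z normal to its flat. Jaw opening 35.8 mm wide, prongs parallel to x, reaching 19 mm beyond the jaw's centre; back wall 22 mm behind it.
- wrench_jaw (a point): centre of the spanner's jaw opening, 125 mm ahead of its origin, mid-thickness: goes on the nut's middle, prongs along a pair of flats, from above along the axis (past the tube stub) or from the side. It fits with about 0.1 rad of play either way.
- rest: the spanner's wooden rest, fixed: board 190 x 100 x 8 mm with two ridges 14 mm thick and 100 mm long (in y) at x = -50 and +70 mm, tops 30 mm above the bench. Origin on the bench. The spanner lies along its x, jaw to +x, its origin near x = y = 0 at 36 mm height.
- small_spanner: bystander: small steel spanner, about 145 mm long, on the bench; origin about the middle of its underside
- spare_nut: bystander: loose small brass nut, 18 mm across flats; origin about the middle of its underside
- cup: bystander: white mug 80 mm across, 85 mm tall; origin about the middle of its underside
- striker: bystander: bent-wire flint striker, 100 mm long; origin about the middle of its underside

How it is judged (in metres and radians):
On the way, in this order (a step that is already met when the one before it is completed fails the run):
1. the nut is run up finger-tight (within 0.12 rad of its stop), not yet tightened, with the spanner off it (value of joint nut_run above -0.12 rad and value of joint nut_squeeze below 0.3 rad and contact force between wrench and nut below 0.5 N), for 0.2 s.
2. the nut is turned a further quarter turn (70 to 110 degrees) (value of joint nut_run above -0.2 rad and value of joint nut_squeeze between 1.22 and 1.92 rad), for 0.2 s.
At the end, for the whole second after the job is handed in: Nut 70 to 110 degrees past finger-tight and not backed off over 0.2 rad; spanner still and flat on both ridges of its rest, within 30 mm along and 35 mm across of the rest's middle and 20 degrees of its direction, jaw at the same end as before; no bystander moved over 40 mm (all of step 2 and x of wrench in the frame of rest between -0.03 and 0.03 m and y of wrench in the frame of rest between -0.035 and 0.035 m and z of wrench in the frame of rest between 0.031 and 0.042 m and angle between the z axis of wrench and the z axis of rest, either way round below 0.1 rad and angle between the x axis of wrench and the x axis of rest, either way round below 0.35 rad and x of wrench_jaw in the frame of rest above 0.06 m and linear speed of wrench below 0.02 m/s); the robot touches nothing.
It fails at once if the fingers tighten the nut instead of the spanner: fingers on the nut with it more than 0.35 rad past finger-tight (value of joint nut_squeeze above 0.35 rad and contact force between the fingers and nut above 1 N).
It fails at once if the spanner is used on the nut while it is still backed off by more than 0.4 rad (value of joint nut_run below -0.4 rad and contact force between wrench and nut above 1 N).
It fails at once if a bystander is moved by more than 40 mm (distance of any of small_spanner, spare_nut, cup, striker from where it was at the start of the episode above 0.04 m).
It also fails if it takes over 72 s, if anything falls off the work surface, if the arm or the gripper's body presses on something with over 40 N, if the wrist force passes 120 N, or if a joint passes its speed limit or range.

## Working session

There is one attempt and no reset: what is moved stays moved. The work goes in short steps, Python scripts to look and compute and a tool call to move; the robot and the scene stay as the last step left them, time stands still between calls to the robot, and variables do not carry over. Pictures are saved under pics/ and viewed, about 8 in all and at most 12, crops included, and the job is handed in when it is done.

Besides the shell and the picture viewer there is one more tool, called in YAML: its name, and indented under it one key for each argument. carry_out: Moves the arm, as the interface text tells. Shift numbers are shares of 0.04 m and turn numbers shares of 4 degrees, none past 1 either way. Its arguments: {"type":"object","properties":{"commands":{"type":"array"},"grip_force":{"type":"number"}},"required":["commands"]}

```bash
mkdir -p pics; ls; cat > h.py <<'E'
import numpy as np, cv2
from plant import telemetry, cams, r
from scipy.spatial.transform import Rotation as Ro
def snap(name, file=None):
    s=telemetry.get_state(); c=cams.capture(name); K=np.array(c["camera_matrix"])
    if name=="wrist":
        T=np.eye(4); T[:3,:3]=Ro.from_euler('xyz',s["eef_rot"],degrees=True).as_matrix(); T[:3,3]=s["tcp_pos"]
        E=np.linalg.inv(T@np.array(c["mount"]))
    else: E=np.array(c["camera_from_world"])
    im=cv2.cvtColor(c["frame"],cv2.COLOR_RGB2BGR)
    if file: cv2.imwrite("pics/"+file,im); np.savez("pics/"+file[:-4],K=K,E=E)
    return im,K,E
def ray(K,E,uv):
    d=np.linalg.inv(K)@np.array([uv[0],uv[1],1.]); R=E[:3,:3]
    return -R.T@E[:3,3], R.T@d/np.linalg.norm(d)
def onplane(K,E,uv,z):
    o,d=ray(K,E,uv); return o+d*(z-o[2])/d[2]
def proj(K,E,p):
    q=K@(E[:3,:3]@np.array(p,float)+E[:3,3]); return q[:2]/q[2]
def cross(rays):
    A=sum(np.eye(3)-np.outer(d,d) for o,d in rays); b=sum((np.eye(3)-np.outer(d,d))@o for o,d in rays)
    return np.linalg.solve(A,b)
E
python3 - <<'E'
from h import *
for n in("top","side","wrist"):
    im,K,E=snap(n,n+"0.png"); print(n,K[0,0],(-E[:3,:3].T@E[:3,3]).round(3),E[2,:3].round(2))
print(telemetry.get_state())
E
```

```text
pics
top 594.0438627950517 [0.506 0.052 1.209] [ 0.08 -0.02 -1.  ]
side 593.9283449567835 [0.521 0.635 0.892] [ 0.08 -0.61 -0.79]
wrist 345.7267287070666 [ 0.12  -0.667  0.384] [ 0.24  0.07 -0.97]
{'time_s': 0.15, 'joints': array([-5.76914111e+01,  2.05804742e+01,  6.48123205e-01, -1.47917683e-02,
       -7.01353717e+01, -1.65071984e+01]), 'qd': array([ 0.00734178, -0.07886134,  0.18117632,  0.14784102,  0.07047194,
       -0.05827302]), 'joint_torque': array([-8.16434858e-04, -5.83276713e+01,  2.93289346e+01,  7.00118423e+00,
        8.75130150e-03, -1.49360085e-04]), 'tcp_pos': array([ 0.18370392, -0.64918679,  0.24787216]), 'eef_rot': array([ 1.79931117e+02, -5.91007488e-03, -1.64203640e+02]), 'contact_force': array([-0.1488556 ,  0.34024385, -0.29103525]), 'moment': array([-0.03151661,  0.02997668,  0.02072532]), 'gripper_width': 0.08784699792331513}
```

View pics/top0.png

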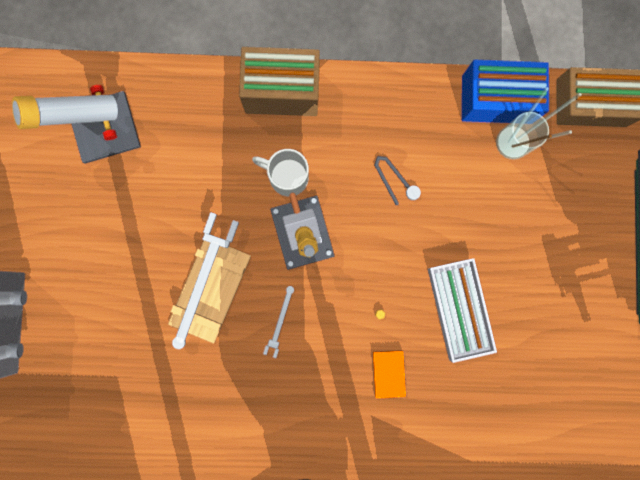

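View pics/side0.png

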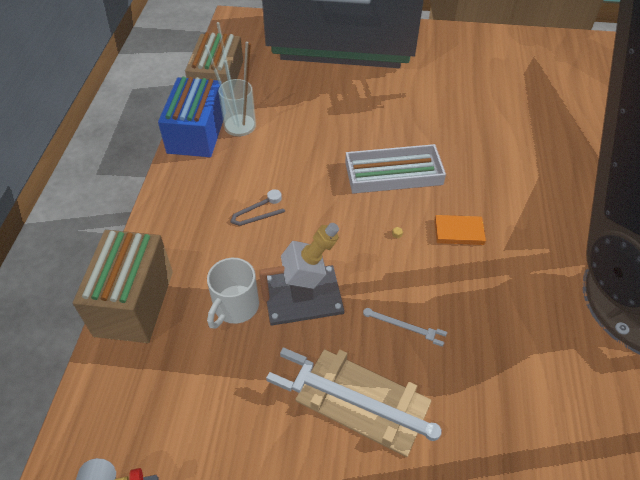

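```bash
python3 - <<'E'
from h import *
def L(n): z=np.load("pics/%s.npz"%n); return z["K"],z["E"]
K,E=L("top0"); KS,ES=L("side0")
for nm,uv,z in [("bolt",(276,212),.012),("bolt",(314,201),.012),("bolt",(291,264),.012),("bolt",(329,253),.012),("tail",(179,343),.036),("prong",(210,216),.036),("prong",(236,223),.036),("mugtop",(288,171),.085),("rest corner",(250,256),.02),("sm",(290,290),.005),("sm",(272,350),.005),("spare",(380,315),.005),("strk",(380,160),.003),("strk",(413,192),.01)]:
    print(nm,onplane(K,E,uv,z).round(4))
for nm,uv,z in [("bolt",(272,317),.012),("bolt",(335,310),.012),("bolt",(269,277),.012),("bolt",(325,270),.012),("tail",(433,431),.036),("sm",(368,312),.005)]:
    print("S",nm,onplane(KS,ES,uv,z).round(4))
# stub top: top (309,251), side (332,229)
print("stub",cross([ray(K,E,(309,251)),ray(KS,ES,(332,230))]).round(4))
for f,x,y,w,h in(("top0",160,190,190,170),("side0",230,210,150,110)):
    im=cv2.imread("pics/%s.png"%f)[y:y+h,x:x+w]; cv2.imwrite("pics/c%s.png"%f,cv2.resize(im,None,fx=4,fy=4,interpolation=cv2.INTER_CUBIC)[:600,:800])
a=cv2.imread("pics/ctop0.png");b=cv2.imread("pics/cside0.png")
im=cv2.resize(cv2.imread("pics/top0.png")[180:280,260:345],None,fx=4.6,fy=4.6,interpolation=cv2.INTER_CUBIC)
im2=cv2.resize(cv2.imread("pics/side0.png")[210:310,270:350],None,fx=4.6,fy=4.6,interpolation=cv2.INTER_CUBIC)
cv2.imwrite("pics/nut2.png",np.hstack([im,im2]))
E
```

```text
bolt [0.6549 0.1225 0.012 ]
bolt [0.6798 0.0463 0.012 ]
bolt [0.5505 0.0887 0.012 ]
bolt [0.575  0.0129 0.012 ]
tail [0.3899 0.3002 0.036 ]
prong [0.6398 0.2512 0.036 ]
prong [0.6275 0.1994 0.036 ]
mugtop [0.7255 0.0981 0.085 ]
rest corner [0.5638 0.1708 0.02  ]
sm [0.4983 0.0892 0.005 ]
sm [0.3779 0.1212 0.005 ]
spare [ 0.4533 -0.0937  0.005 ]
strk [ 0.7708 -0.0874  0.003 ]
strk [ 0.7051 -0.1556  0.01  ]
S bolt [0.6609 0.1257 0.012 ]
S bolt [0.5555 0.0985 0.012 ]
S bolt [0.6803 0.0445 0.012 ]
S bolt [0.5822 0.0169 0.012 ]
S tail [0.391  0.3003 0.036 ]
S sm [0.4986 0.0912 0.005 ]
stub [0.5685 0.0532 0.1733]
```

View pics/nut2.png

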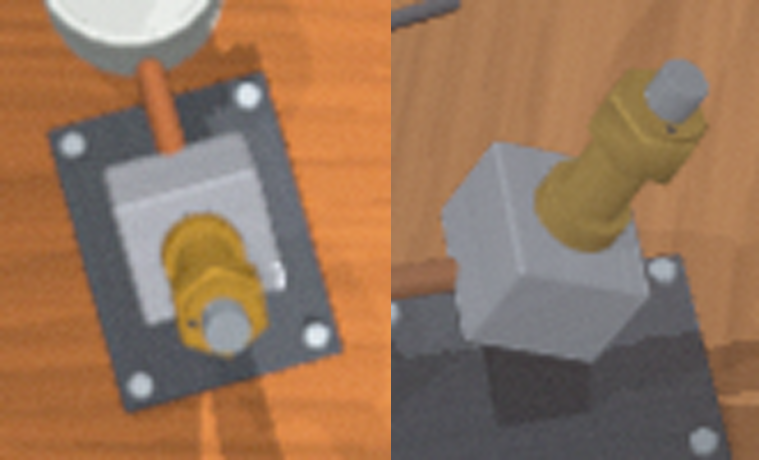

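```bash
cat >> h.py <<'E'
def port(px,py,yaw):
    c,s=np.cos(np.radians(yaw)),np.sin(np.radians(yaw)); Rz=np.array([[c,-s,0],[s,c,0],[0,0,1]])
    nut=np.array([px,py,0])+Rz@[-.02,0,.16]
    u=Rz@[.75**.5,0,.5]; y=Rz@[0,1,0]; a=Rz@[-.5,0,.75**.5]
    return nut,u,y,a
E
python3 - <<'E'
from h import *
def L(n): z=np.load("pics/%s.npz"%n); return z["K"],z["E"]
T=L("top0"); S=L("side0")
nut,u,y,a=port(.616,.0685,17.8)
for nm,p in (("stub",nut+.026*a),("shoulder",nut+.012*a)):
    print(nm,p.round(4),proj(*T,p).round(1),proj(*S,p).round(1))
print("meas T",(308.9,251.),"S",(332.8,227.4),"dot T",np.array((193,322))/4.6+[260,180],"dot S",np.array((671-391,128))/4.6+[270,210])
c=cross([ray(*T,(308.9,251)),ray(*S,(332.8,227.8))]); print("tri",c)
dT=np.array((193,322))/4.6+[260,180];dS=np.array((671-391,128))/4.6+[270,210]
d=cross([ray(*T,dT),ray(*S,dS)]); print("dot",d, "rel stub in u,y,a", [(round(float((d-c)@v),4)) for v in(u,y,a)])
print("rel nut",[(round(float((d-nut)@v),4)) for v in(u,y,a)])
for z in(0,.012): print(z,[ (onplane(*T,q,z)+0).round(4) for q in((260+50/4.6,180+132/4.6),(260+262/4.6,180+72/4.6),(260+125/4.6,180+412/4.6),(260+342/4.6,180+350/4.6))])
E
```

```text
stub [0.5846 0.0584 0.1825] [306.3 241.1] [321.7 227.9]
shoulder [0.5912 0.0606 0.1704] [305.2 237.8] [317.2 233.4]
meas T (308.9, 251.0) S (332.8, 227.4) dot T [301.95652174 250.        ] dot S [330.86956522 237.82608696]
tri [0.56774589 0.053384   0.1790857 ]
dot [0.56948158 0.06560191 0.16915867] rel stub in u,y,a [-0.0003, 0.0111, -0.0113]
rel nut [-0.0172, 0.0115, 0.0205]
0 [array([ 0.6628,  0.134 , -0.    ]), array([0.6928, 0.0405, 0.    ]), array([0.5394, 0.0965, 0.    ]), array([0.5697, 0.0014, 0.    ])]
0.012 [array([0.6613, 0.1331, 0.012 ]), array([0.6909, 0.0406, 0.012 ]), array([0.5391, 0.096 , 0.012 ]), array([0.569 , 0.0019, 0.012 ])]
```

carry_out:
  commands: [0.55,0.98,0.07,0,-1,0.55,0.98,0.07,0,-1,0.55,0.98,0.07,0,-1,0.55,0.98,0.07,0,-1,0.55,0.98,0.07,0,-1,0.55,0.98,0.07,0,-1,0.55,0.98,0.07,0,-1,0.55,0.98,0.07,0,-1]

```text
time_s: 0.95
tcp_pos: [0.3602, -0.3341, 0.2711]
eef_rot: [-180.0, 0.0, -164.2]
contact_force: [2.4, 0.1, 0.7]
gripper_width: 0.0877
```

carry_out:
  commands: [0.55,0.98,0.07,0,-1,0.55,0.98,0.07,0,-1,0.55,0.98,0.07,0,-1,0.55,0.98,0.07,0,-1,0.55,0.98,0.07,0,-1,0.55,0.98,0.07,0,-1,0.55,0.98,0.07,0,-1,0.55,0.98,0.07,0,-1]

```text
time_s: 1.75
tcp_pos: [0.5362, -0.0204, 0.2935]
eef_rot: [180.0, 0.0, -164.2]
contact_force: [0.2, -1.1, -0.2]
gripper_width: 0.0876
```

carry_out:
  commands: [0.55,0.98,0.07,-0.5,-1,0.55,0.98,0.07,-0.5,-1,0,0,0,0,-1,0,0,0,0,-1]
  grip_force: 12

```text
time_s: 2.15
tcp_pos: [0.5798, 0.057, 0.2981]
eef_rot: [-180.0, -0.1, -168.1]
contact_force: [-0.1, -0.5, -0.3]
gripper_width: 0.0876
```

```bash
python3 - <<'E'
from h import *
s=telemetry.get_state(); print(s["time_s"],s["tcp_pos"],s["eef_rot"],s["joints"].round(1),s["contact_force"].round(2),s["moment"].round(3))
im,K,E=snap("wrist","w1.png")
nut=np.array([.580,.0574,.157]);_,u,y,a=port(0,0,17.8)
print([proj(K,E,nut+k*a).round(1) for k in(0,.009,.012,.026)])
E
```

```text
2.15 [0.57976365 0.0570451  0.29807036] [-1.79989813e+02 -9.54765591e-02 -1.68093668e+02] [  24.8   10.3   -6.8   -0.   -73.  -102.9] [-0.09 -0.55 -0.34] [-0.059  0.061  0.013]
[array([319.2, 239.2]), array([318.6, 236. ]), array([318.4, 234.9]), array([317.4, 229.5])]
```

View pics/w1.png

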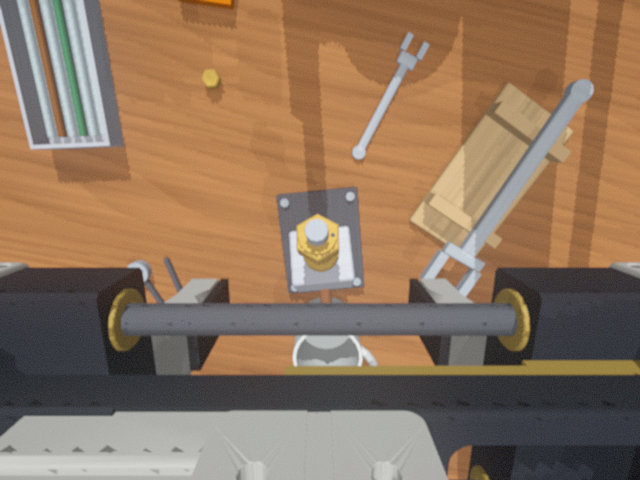

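carry_out:
  commands: [0,0,-0.86,0,-1,0,0,-0.86,0,-1,0,0,-0.86,0,-1,0,0,-0.86,0,-1,0,0,0,0,1,0,0,0,0,1,0,0,0,0,1,0,0,0,0,1]
  grip_force: 12

```text
time_s: 3.0
tcp_pos: [0.5808, 0.0562, 0.1635]
eef_rot: [180.0, 0.2, -168.2]
contact_force: [-0.4, -0.3, -0.3]
gripper_width: 0.0612
```

carry_out:
  commands: [0,0,0,0,1,0,0,0,0,1,0,0,0,0,1,0,0,0,0,1]

```text
time_s: 3.4
tcp_pos: [0.5798, 0.0564, 0.1616]
eef_rot: [180.0, 0.0, -168.2]
contact_force: [-0.7, 2.1, 3.3]
gripper_width: 0.034
```

carry_out:
  commands: [0,0,0,-1,1,0,0,0,-1,1,0,0,0,-1,1,0,0,0,-1,1,0,0,0,-1,1,0,0,0,-1,1,0,0,0,-1,1,0,0,0,0,1]

```text
time_s: 4.2
tcp_pos: [0.5799, 0.0562, 0.1613]
eef_rot: [-180.0, 0.0, 163.8]
contact_force: [0.5, -0.6, -0.7]
gripper_width: 0.0367
```

```bash
python3 -c "
from h import *
s=telemetry.get_state(); print(s['time_s'],s['tcp_pos'],s['eef_rot'],s['contact_force'].round(2),s['moment'].round(3),s['gripper_width'])"
```

```text
4.2 [0.57993652 0.0561501  0.16133558] [-1.79999749e+02  1.17676323e-02  1.63764098e+02] [ 0.52 -0.64 -0.73] [ 0.02  -0.288  0.142] 0.0367359435025403
```

carry_out:
  commands: [0,0,0,0,-0.4,0,0,0,0,-0.4,0,0,0,0,-0.4,0,0,0,1,-0.4,0,0,0,1,-0.4,0,0,0,1,-0.4,0,0,0,1,-0.4,0,0,0,1,-0.4]

```text
time_s: 5.0
tcp_pos: [0.5797, 0.0561, 0.1613]
eef_rot: [-180.0, -0.0, -176.0]
contact_force: [-0.5, 1.4, -0.0]
gripper_width: 0.0613
```

carry_out:
  commands: [0,0,0,1,-0.4,0,0,0,1,-0.4,0,0,0,1,-0.4,0,0,0,1,-0.4,0,0,0,1,-0.4,0,0,0,1,-0.4,0,0,0,1,-0.4,0,0,0,1,-0.4]

```text
time_s: 5.8
tcp_pos: [0.5797, 0.0561, 0.1613]
eef_rot: [180.0, -0.0, -144.0]
contact_force: [-0.1, 0.1, 0.4]
gripper_width: 0.0613
```

carry_out:
  commands: [0,0,0,1,-0.4,0,0,0,1,-0.4,0,0,0,1,-0.4,0,0,0,1,-0.4,0,0,0,0,1,0,0,0,0,1,0,0,0,0,1,0,0,0,0,1]

```text
time_s: 6.6
tcp_pos: [0.5793, 0.0564, 0.1612]
eef_rot: [179.9, -0.0, -128.3]
contact_force: [-2.3, 3.2, 2.9]
gripper_width: 0.0365
```

```bash
python3 -c "
from h import *
s=telemetry.get_state(); print(s['time_s'],s['tcp_pos'],s['eef_rot'],s['contact_force'].round(2),s['moment'].round(3),s['gripper_width'])"
```

```text
6.6 [0.57928119 0.05639877 0.16121072] [ 1.79940994e+02 -1.07353026e-02 -1.28261963e+02] [-2.27  3.23  2.93] [ 0.94   0.584 -0.001] 0.036505168385680034
```

carry_out:
  commands: [0,0,0,-1,1,0,0,0,-1,1,0,0,0,-1,1,0,0,0,-1,1,0,0,0,-1,1,0,0,0,-1,1,0,0,0,-1,1,0,0,0,-1,1]

```text
time_s: 7.4
tcp_pos: [0.5792, 0.0563, 0.1613]
eef_rot: [180.0, -0.0, -160.4]
contact_force: [-2.8, 0.7, 0.8]
gripper_width: 0.0351
```

carry_out:
  commands: [0,0,0,-1,1,0,0,0,-1,1,0,0,0,-1,1,0,0,0,-1,1]

```text
time_s: 7.8
tcp_pos: [0.5794, 0.0563, 0.1612]
eef_rot: [180.0, -0.0, -176.4]
contact_force: [-1.0, 0.6, 0.0]
gripper_width: 0.0352
```

```bash
python3 -c "
from h import *
s=telemetry.get_state(); print(s['time_s'],s['tcp_pos'],s['eef_rot'],s['contact_force'].round(2),s['moment'].round(3),s['gripper_width'])"
```

```text
7.8 [0.57935721 0.05632645 0.16120726] [ 1.79983574e+02 -3.90470587e-02 -1.76378351e+02] [-1.02  0.6   0.04] [0.66  0.557 0.316] 0.03521529788898186
```

carry_out:
  commands: [0,0,0,-1,1,0,0,0,-1,1]

```text
time_s: 8.0
tcp_pos: [0.5795, 0.0563, 0.1612]
eef_rot: [180.0, -0.0, 175.6]
contact_force: [-0.8, 0.6, 0.1]
gripper_width: 0.0354
```

```bash
python3 -c "
from h import *
s=telemetry.get_state(); print(s['time_s'],s['tcp_pos'],s['eef_rot'],s['contact_force'].round(2),s['moment'].round(3),s['gripper_width'])"
```

```text
8.0 [0.57945085 0.05627757 0.16122625] [ 1.79990725e+02 -3.15883682e-02  1.75620154e+02] [-0.8   0.55  0.11] [0.446 0.399 0.282] 0.035410816581144436
```

carry_out:
  commands: [0,0,0,-1,1,0,0,0,-1,1]

```text
time_s: 8.2
tcp_pos: [0.5795, 0.0562, 0.1612]
eef_rot: [-180.0, -0.0, 167.6]
contact_force: [-0.8, 0.3, -0.1]
gripper_width: 0.0366
```

```bash
python3 -c "
from h import *
s=telemetry.get_state(); print(s['time_s'],s['tcp_pos'],s['eef_rot'],s['contact_force'].round(2),s['moment'].round(3),s['gripper_width'])"
```

```text
8.2 [0.57948647 0.05623763 0.16122916] [-1.79999796e+02 -2.95768559e-02  1.67620274e+02] [-0.78  0.29 -0.08] [0.33  0.35  0.252] 0.036553293998181545
```

carry_out:
  commands: [0,0,0,0,-0.4,0,0,0,0,-0.4,0,0,0.9,0,-0.4,0,0,0.9,0,-0.4,0,0,0.9,0,-0.4,0,0,0,0,-0.4]

```text
time_s: 8.8
tcp_pos: [0.5823, 0.0565, 0.2752]
eef_rot: [179.8, 0.5, 167.9]
contact_force: [0.3, 0.1, 0.4]
gripper_width: 0.0612
```

```bash
python3 - <<'E'
from h import *
im,K,E=snap("wrist","w2.png"); s2,K2,E2=snap("side","s2.png"); t,KT,ET=snap("top")
nut=np.array([.580,.0574,.158]);_,u,y,a=port(0,0,17.8); o=[]
for m,k,e in((im,K,E),(s2,K2,E2)):
    p=proj(k,e,nut+.012*a).astype(int); print(p); w=40 if m is im else 28
    o.append(cv2.resize(m[p[1]-w:p[1]+w,p[0]-w:p[0]+w],(400,400),interpolation=cv2.INTER_CUBIC)); print(p-w,400/(2*w))
cv2.imwrite("pics/n2.png",np.hstack(o))
E
```

```text
[314 238]
[274 198] 5.0
[328 232]
[300 204] 7.142857142857143
```

View pics/n2.png

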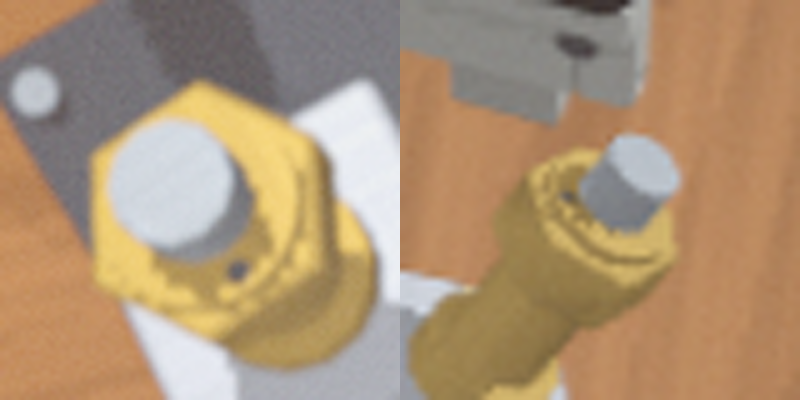

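```bash
python3 - <<'E'
from h import *
z=np.load("pics/w2.npz");K,E=z["K"],z["E"]; z=np.load("pics/s2.npz");K2,E2=z["K"],z["E"]
nut=np.array([.580,.0574,.158]);_,u,y,a=port(0,0,17.8)
def pl(K,E,q,h):
    o,d=ray(K,E,q); p=o+d*((nut+h*a-o)@a)/(d@a)-nut; return np.array([p@u,p@y])
W=lambda x,y_:(274+x/5,198+y_/5)
S=lambda x,y_:(300+x/7.143,204+y_/7.143)
cw=pl(K,E,W(171,185),.026); cs=pl(K2,E2,S(642,0) if 0 else S(242,162),.026)
print("stub centre",cw,cs)
for n,p in(("dotW",pl(K,E,W(237,270),.012)-cw),("dotS",pl(K2,E2,S(169,196),.012)-cs)): print(n,p.round(4),np.degrees(np.arctan2(p[1],p[0])).round(1))
for q in((200,80),(92,155),(95,285),(222,345),(330,280),(326,155)):
    p=pl(K,E,W(*q),.009)-cw; print(np.hypot(*p).round(4),np.degrees(np.arctan2(p[1],p[0])).round(1))
E
```

```text
stub centre [ 0.00048317 -0.00077524] [-0.00221896 -0.00171243]
dotW [0.0112 0.0009] 4.7
dotS [0.0107 0.001 ] 5.4
0.0199 155.0
0.0196 -145.3
0.0194 -84.4
0.02 -18.3
0.0217 32.8
0.0197 85.0
```

carry_out:
  commands: [0,0,-0.9,0,-0.4,0,0,-0.9,0,-0.4,0,0,-0.9,0,-0.4,0,0,0,0,1,0,0,0,0,1,0,0,0,0,1,0,0,0,0,1]

```text
time_s: 9.65
tcp_pos: [0.5807, 0.0561, 0.1633]
eef_rot: [180.0, 0.1, 167.8]
contact_force: [3.0, -2.2, -0.4]
gripper_width: 0.0364
```

carry_out:
  commands: [0,0,0,-0.7,1,0,0,0,-0.7,1,0,0,0,-0.7,1,0,0,0,-0.7,1]

```text
time_s: 10.05
tcp_pos: [0.5811, 0.0558, 0.1632]
eef_rot: [179.9, 0.2, 156.6]
contact_force: [4.3, -5.3, -2.1]
gripper_width: 0.0374
```

```bash
python3 -c "
from h import *
s=telemetry.get_state(); print(s['time_s'],s['tcp_pos'],s['eef_rot'],s['contact_force'].round(2),s['moment'].round(3),s['gripper_width'])"
```

```text
10.05 [0.58105231 0.055811   0.16323637] [179.92104786   0.18111095 156.55785503] [ 4.34 -5.32 -2.08] [-1.782 -1.517  0.558] 0.03739192975717501
```

carry_out:
  commands: [0,0,0,-0.7,1,0,0,0,-0.7,1,0,0,0,0,1]

```text
time_s: 10.35
tcp_pos: [0.5822, 0.0552, 0.1635]
eef_rot: [179.9, 0.3, 151.0]
contact_force: [7.3, -7.8, -2.5]
gripper_width: 0.0384
```

```bash
python3 -c "
from h import *
s=telemetry.get_state(); print(s['time_s'],s['tcp_pos'],s['eef_rot'],s['contact_force'].round(2),s['moment'].round(3),s['gripper_width'])"
```

```text
10.35 [0.58222047 0.05519485 0.16354761] [179.89000351   0.29563279 150.99153183] [ 7.33 -7.77 -2.52] [-2.988 -2.779  0.609] 0.03838322715224423
```

carry_out:
  commands: [0,0,0,0,-0.4,0,0,0,0,-0.4,0,0,0,0,-0.4,0,0,0.9,1,-0.4,0,0,0.9,1,-0.4,0,0,0.9,1,-0.4,0,0,0,0.5,-0.4,0,0,0,0,-0.4]

```text
time_s: 11.15
tcp_pos: [0.58, 0.0566, 0.2708]
eef_rot: [179.9, 0.1, 165.0]
contact_force: [-0.0, -0.0, -0.2]
gripper_width: 0.0611
```

```bash
python3 - <<'E'
from h import *
im,K,E=snap("wrist","w3.png"); s2,K2,E2=snap("side","s3.png")
nut=np.array([.580,.0574,.158]);_,u,y,a=port(0,0,17.8)
def pl(q,h):
    o,d=ray(K,E,q); p=o+d*((nut+h*a-o)@a)/(d@a)-nut; return np.array([p@u,p@y])
# rectify nut top plane (z=12mm): 10 px/mm, u up, y left
g=np.linspace(-.025,.025,400); M=np.zeros((400,400,2),np.float32)
def rect(m,k,e,h):
    uu,yy=np.meshgrid(g[::-1],g[::-1],indexing='ij'); P=nut+h*a+uu[...,None]*u+yy[...,None]*y
    q=P@e[:3,:3].T+e[:3,3]; q=q@k.T; q=(q[...,:2]/q[...,2:]).astype(np.float32)
    return cv2.remap(m,q[...,0],q[...,1],cv2.INTER_CUBIC)
cv2.imwrite("pics/n3.png",np.hstack([rect(im,K,E,.012),rect(s2,K2,E2,.012)]))
for m,k,e in((im,K,E),(s2,K2,E2)):
    v=rect(m,k,e,.012); R=np.hypot(*np.meshgrid(g,g)); gray=cv2.GaussianBlur(v,(0,0),3).max(2).astype(float)
    ang=np.radians(np.arange(-80,80,2)); 
    pr=[gray[int(199.5-8*11.3*0.999*np.cos(t)),int(199.5-8*11.3*np.sin(t))] for t in ang]; i=int(np.argmin(pr)); print(np.degrees(ang[i]),pr[i],np.median(pr))
print(telemetry.get_state()["time_s"])
E
```

```text
-6.000000000000001 104.0 184.5
-12.000000000000002 131.0 164.5
11.25
```

View pics/n3.png

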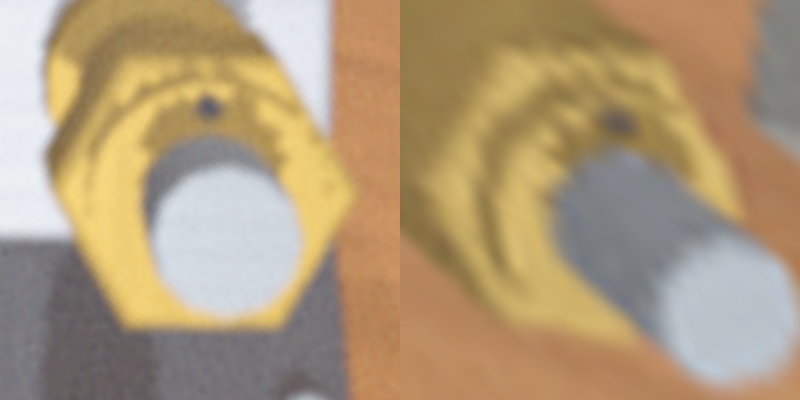

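carry_out:
  commands: [-0.34,0.68,0,1,-0.4,-0.34,0.68,0,1,-0.4,-0.34,0.68,0,1,-0.4,-0.34,0.68,0,1,-0.4,-0.34,0.68,0,1,-0.4,-0.34,0.68,0,1,-0.4,-0.34,0.68,0,1,-0.4,-0.34,0.68,0,1,-0.4]

```text
time_s: 12.05
tcp_pos: [0.4698, 0.2745, 0.2683]
eef_rot: [-179.9, -0.1, -162.9]
contact_force: [-0.1, 0.2, 0.3]
gripper_width: 0.0614
```

carry_out:
  commands: [0,0,0,1,-0.4,0,0,0,1,-0.4,0,0,0,1,-0.4,0,0,0,1,-0.4,0,0,0,1,-0.4,0,0,0,1,-0.4,0,0,0,1,-0.4,0,0,0,1,-0.4]

```text
time_s: 12.85
tcp_pos: [0.4705, 0.2734, 0.2681]
eef_rot: [180.0, -0.1, -130.9]
contact_force: [-1.1, -0.2, -0.1]
gripper_width: 0.0612
```

carry_out:
  commands: [0,0,0,1,-0.4,0,0,0,1,-0.4,0,0,0,1,-0.4,0,0,0,1,-0.4,0,0,0,1,-0.4,0,0,0,1,-0.4,0,0,0,1,-0.4,0,0,0,1,-0.4]

```text
time_s: 13.65
tcp_pos: [0.4705, 0.2734, 0.2681]
eef_rot: [179.9, -0.1, -98.9]
contact_force: [0.0, 0.8, -0.1]
gripper_width: 0.0614
```

carry_out:
  commands: [0,0,0,1,-0.4,0,0,0,1,-0.4,0,0,0,1,-0.4,0,0,0,1,-0.4,0,0,0,1,-0.4,0,0,0,1,-0.4,0,0,0,1,-0.4,0,0,0,1,-0.4]

```text
time_s: 14.45
tcp_pos: [0.4705, 0.2734, 0.2681]
eef_rot: [179.9, -0.0, -66.9]
contact_force: [-0.1, -0.7, 0.1]
gripper_width: 0.0616
```

carry_out:
  commands: [0,0,0,1,-0.4,0,0,0,1,-0.4,0,0,0,1,-0.4,0,0,0,1,-0.4,0,0,0,1,-0.4,0,0,0,1,-0.4,0,0,0,1,-0.4,0,0,0,1,-0.4]

```text
time_s: 15.25
tcp_pos: [0.4705, 0.2734, 0.2681]
eef_rot: [179.9, 0.0, -34.9]
contact_force: [-0.8, -0.5, -0.5]
gripper_width: 0.0614
```

carry_out:
  commands: [0,0,0,1,-0.4,0,0,0,1,-0.4,0,0,0,1,-0.4,0,0,0,1,-0.4,0,0,0,0.5,-0.4,0,0,0,0,-0.4]

```text
time_s: 15.85
tcp_pos: [0.4706, 0.2734, 0.2683]
eef_rot: [179.9, 0.1, -17.0]
contact_force: [-1.0, -0.2, -0.3]
gripper_width: 0.0611
```

```bash
python3 - <<'E'
from h import *
s=telemetry.get_state(); print(s["time_s"],s["tcp_pos"],s["eef_rot"],s["joints"].round(1))
im,K,E=snap("wrist","w4.png")
z=np.load("pics/w1.npz")
print("w1 tail",onplane(z["K"],z["E"],(580,91),.042).round(4),"neck",onplane(z["K"],z["E"],(465,253),.042).round(4))
E
```

```text
15.85 [0.47056997 0.2734375  0.26826435] [ 1.79894154e+02  5.81556022e-02 -1.70217904e+01] [ 50.8   7.6 -14.1  -0.  -68.5  22.2]
w1 tail [0.394 0.298 0.042] neck [0.5879 0.2346 0.042 ]
```

View pics/w4.png

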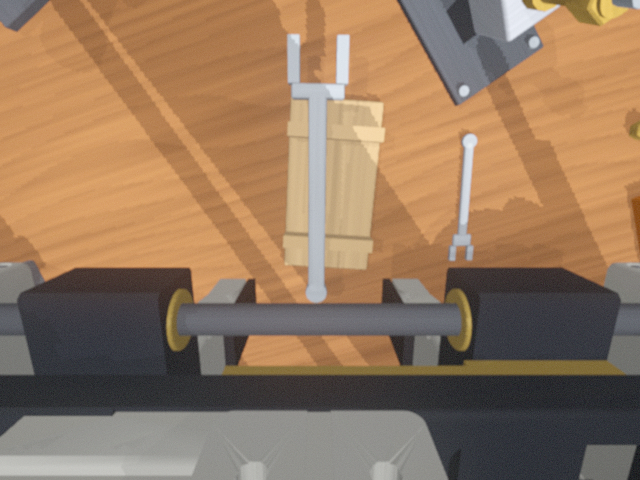

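```bash
python3 - <<'E'
from h import *
z=np.load("pics/w4.npz");K,E=z["K"],z["E"]
P=lambda q,h:onplane(K,E,q,h)
t=(P((293,36),.042)+P((343,36),.042))/2; tail=P((316,302),.042); print("tips",t,"tailend",tail,np.hypot(*(t-tail)[:2]),np.degrees(np.arctan2(*(t-tail)[1::-1])))
n=P((317,97),.042);print("neck rear",n)
d=(t-tail)/np.hypot(*(t-tail)[:2]); print("origin from tips",t-.144*d,"from tail",tail+.12*d)
for q,h in(((287,124),.03),((384,129),.03),((288,137),.03),((385,142),.03),((284,236),.03),((373,240),.03),((293,100),.008),((384,103),.008),((285,265),.008),((366,269),.008)): print(P(q,h).round(4))
E
```

```text
tips [0.63854412 0.22225125 0.042     ] tailend [0.38237369 0.30317679 0.042     ] 0.26864890084149956 -17.531590563135733
neck rear [0.58811862 0.23873771 0.042     ]
origin from tips [0.50123278 0.2656286  0.042     ] from tail [0.49679982 0.267029   0.042     ]
[0.5742 0.2752 0.03  ]
[0.5404 0.1813 0.03  ]
[0.5619 0.2782 0.03  ]
[0.5277 0.1835 0.03  ]
[0.4634 0.3154 0.03  ]
[0.4299 0.2221 0.03  ]
[0.5977 0.2626 0.008 ]
[0.5663 0.1705 0.008 ]
[0.4248 0.3292 0.008 ]
[0.3913 0.2374 0.008 ]
```

carry_out:
  commands: [0,0.03,-0.95,0,-0.4,0,0,-0.95,0,-0.4,0,0,-0.95,0,-0.4,0,0,-0.95,0,-0.4,0,0,-0.95,0,-0.4,0,0,-0.95,0,-0.4,0,0,0,0,-0.4,0,0,0,0,-0.4]
  grip_force: 12

```text
time_s: 16.7
tcp_pos: [0.4709, 0.2747, 0.0413]
eef_rot: [179.9, 0.0, -17.0]
contact_force: [0.4, 1.0, 1.0]
gripper_width: 0.0612
```

carry_out:
  commands: [0,0,0,0,1,0,0,0,0,1,0,0,0,0,1,0,0,0,0,1,0,0,0,0,1,0,0,0,0,1]

```text
time_s: 17.3
tcp_pos: [0.471, 0.275, 0.0416]
eef_rot: [-180.0, -0.0, -17.0]
contact_force: [0.2, 0.3, -0.2]
gripper_width: 0.0186
```

carry_out:
  commands: [0,0,0.275,0,1,0,0,0.275,0,1,0,0,0.275,0,1,0,0,0.275,0,1,0,0,0,0,1,0,0,0,0,1,0,0,0,0,1]

```text
time_s: 18.0
tcp_pos: [0.4712, 0.2752, 0.0855]
eef_rot: [-180.0, -0.0, -17.0]
contact_force: [0.9, 0.6, -1.8]
gripper_width: 0.0177
```

```bash
python3 - <<'E'
from h import *
s=telemetry.get_state(); print(s["contact_force"].round(2),s["moment"].round(2))
im,K,E=snap("side","s5.png"); w,_,_=snap("wrist","w5.png")
o=np.hstack([cv2.resize(im[300:460,240:460],(550,400)),cv2.resize(w[0:300,200:440],(240,300))[:,:][0:300].copy() if 0 else cv2.resize(w[0:300,200:440],(250,400))]); cv2.imwrite("pics/n5.png",o)
E
```

```text
[ 0.89  0.57 -1.85] [ 0.29 -0.04  0.06]
```

View pics/n5.png

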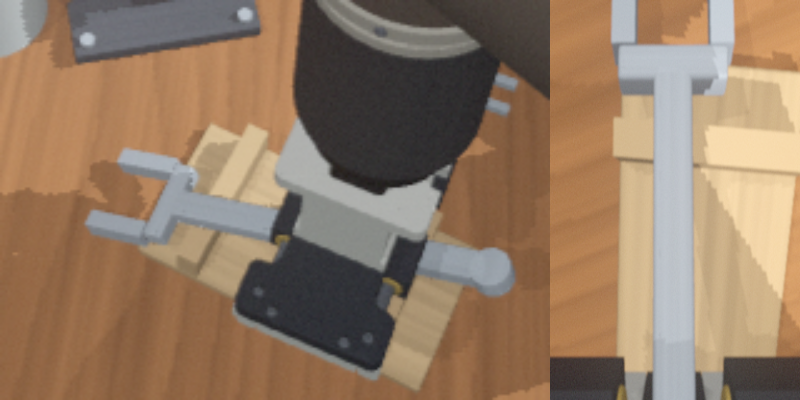

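```bash
cat >> h.py <<'E'
def onvert(K,E,q,p,head):
    n=np.array([-np.sin(np.radians(head)),np.cos(np.radians(head)),0]); o,d=ray(K,E,q); return o+d*((np.array(p)-o)@n)/(d@n)
E
python3 - <<'E'
from h import *
z=np.load("pics/s5.npz");K,E=z["K"],z["E"];p=[.4712,.2752,.0855]
a=onvert(K,E,(281.6,375),p,-17.3);b=onvert(K,E,(437.2,408.8),p,-17.3);d=a-b
print(a,b,np.linalg.norm(d),"pitch down",-np.degrees(np.arctan2(d[2],np.hypot(d[0],d[1]))))
z=np.load("pics/w5.npz");K,E=z["K"],z["E"]
h=np.radians(-17.3)
for pd in(0,5,10,15,20,25,30):
    c,s=np.cos(np.radians(pd)),np.sin(np.radians(pd)); g=np.array([.4712,.2752,.0825])
    f=lambda x,zz: g+np.array([np.cos(h),np.sin(h),0])*(x*c+zz*s)+np.array([0,0,1])*(zz*c-x*s)
    print(pd,proj(K,E,f(118,6) if 0 else f(.118,.006)).round(0),proj(K,E,f(.173,.006)).round(0))
E
```

```text
[0.6284802  0.22621267 0.00499754] [0.3969538  0.29832512 0.11207364] 0.26508483420215684 pitch down 23.824181236543023
0 [322.   1.] [ 323. -212.]
5 [321.  13.] [ 322. -166.]
10 [321.  26.] [ 322. -126.]
15 [321.  39.] [321. -90.]
20 [321.  53.] [321. -58.]
25 [320.  66.] [321. -29.]
30 [320.  80.] [321.  -3.]
```

carry_out:
  commands: [0,0,0,0,1,0,0,0,0,1,0,0,0.4,0,1,0,0,0.8,0,1,0,0,0.9,0,1,0,0,0.9,0,1,0,0,0.9,0,1,0,0,0.9,0,1]
  grip_force: 55

```text
time_s: 18.9
tcp_pos: [0.47, 0.2741, 0.2778]
eef_rot: [179.9, 0.1, -17.0]
contact_force: [0.1, 0.7, -4.2]
gripper_width: 0.0176
```

carry_out:
  commands: [0.1,0,0.5,-0.5,1,0.2,0,0.5,-1,1,0.2,-0.05,0,-1,1,0.2,-0.05,0,-1,1,0.2,-0.05,0,-1,1,0.2,-0.05,0,-1,1,0.2,-0.05,0,-1,1,0.2,-0.05,0,-1,1]

```text
time_s: 19.7
tcp_pos: [0.5305, 0.2624, 0.316]
eef_rot: [179.8, 0.1, -47.2]
contact_force: [-1.1, -0.4, -4.2]
gripper_width: 0.0172
```

carry_out:
  commands: [0.2,-0.05,0,-1,1,0.2,-0.05,0,-1,1,0.2,-0.05,0,-1,1,0.2,-0.05,0,-1,1,0.2,-0.05,0,-1,1,0.2,-0.05,0,-1,1,0.2,-0.05,0,-1,1,0.2,-0.05,0,-1,1]

```text
time_s: 20.5
tcp_pos: [0.5945, 0.2465, 0.3158]
eef_rot: [179.8, -0.0, -79.2]
contact_force: [0.2, 0.2, -4.2]
gripper_width: 0.0171
```

carry_out:
  commands: [0.2,-0.1,0,-1,1,0.2,-0.1,0,-1,1,0.2,-0.1,0,-1,1,0.2,-0.1,0,-1,1,0.2,-0.1,0,-1,1,0.2,-0.1,0,-1,1,0.2,-0.1,0,-1,1,0.2,-0.1,0,-1,1]

```text
time_s: 21.3
tcp_pos: [0.6585, 0.2146, 0.3157]
eef_rot: [179.9, -0.1, -111.2]
contact_force: [1.1, 0.3, -4.1]
gripper_width: 0.0174
```

carry_out:
  commands: [0.2,-0.1,0,-1,1,0.2,-0.1,0,-1,1,0.2,-0.1,0,-1,1,0.2,-0.1,0,-1,1,0,0,0,-0.65,1,0,0,0,0,1,0,0,0,0,1]

```text
time_s: 22.0
tcp_pos: [0.6905, 0.1988, 0.3163]
eef_rot: [179.9, -0.1, -129.5]
contact_force: [0.4, -0.0, -3.9]
gripper_width: 0.0175
```

```bash
python3 - <<'E'
from h import *
s=telemetry.get_state(); print(s["time_s"],s["tcp_pos"],s["eef_rot"],s["joints"].round(1),s["contact_force"].round(2),s["moment"].round(2))
snap("side","s6.png"); snap("top","t6.png"); im,_,_=snap("wrist","w6.png")
a=cv2.imread("pics/s6.png");b=cv2.imread("pics/t6.png")
cv2.imwrite("pics/n6.png",np.vstack([np.hstack([cv2.resize(a[140:300,200:400],(400,320)),cv2.resize(b[120:280,220:420],(400,320))]),np.hstack([cv2.resize(im[:270],(640,270)),np.zeros((270,160,3),np.uint8)])]))
E
```

```text
22.0 [0.69053936 0.19884308 0.31628462] [ 1.79936374e+02 -9.40654067e-02 -1.29527944e+02] [ 31.5  23.2  13.3  -0.  -80.2 -71.1] [ 0.37 -0.01 -3.89] [ 0.18 -0.1  -0.02]
```

View pics/n6.png

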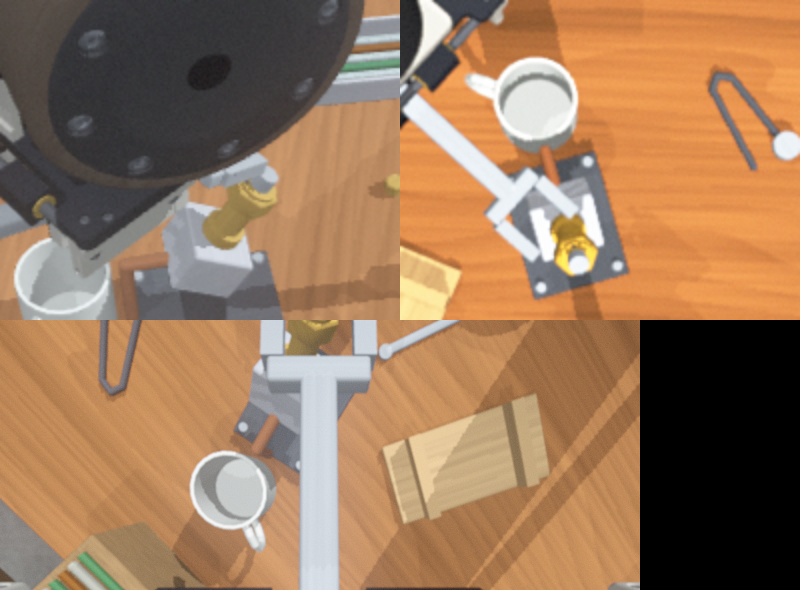

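```bash
python3 - <<'E'
from h import *
z=np.load("pics/t6.npz");K,E=z["K"],z["E"]
h=np.radians(-129.5);dh=np.array([np.cos(h),np.sin(h),0])
for pd in(22,24,26):
    f=lambda x:np.array([.6905,.1988,.3107])+x*(np.cos(np.radians(pd))*dh-np.array([0,0,np.sin(np.radians(pd))]))
    print(pd,f(.173),proj(K,E,f(.173)),proj(K,E,f(.118)),"jaw",f(.154))
print("meas tip",(296.5,236.7),"bar~",(277,218.5))
zz=f(.173)[2]; print(onplane(K,E,(296.5,236.7),zz))
nut=np.array([.580,.0574,.158]);_,u,y,a=port(0,0,17.8)
print("stub pred",proj(K,E,nut+.026*a),"meas",(220+177/2,120+258/2))
for az in(26,29,32):
    c,s=np.cos(np.radians(az)),np.sin(np.radians(az));d=c*u+s*y
    print(az,"dir",d.round(3),"head",np.degrees(np.arctan2(d[1],d[0])).round(1),"el",np.degrees(np.arcsin(d[2])).round(1))
    for k in(.154,.205): print("  TCP",(nut+k*d+[0,0,.0056]).round(4))
E
```

```text
22 [0.58847127 0.07502925 0.24589306] [296.01732828 235.4027928 ] [271.72079934 213.27538046] jaw [0.59967674 0.08862257 0.25301058]
24 [0.58997206 0.07684985 0.24033456] [295.00348025 234.74785762] [271.11241882 212.90832178] jaw [0.6010127  0.09024322 0.24806256]
26 [0.59159533 0.07881904 0.23486179] [293.91210467 234.01894373] [270.44535421 212.48610925] jaw [0.60245769 0.09199614 0.24319084]
meas tip (296.5, 236.7) bar~ (277, 218.5)
[0.58730292 0.07442582 0.23486179]
stub pred [308.87460859 251.01306891] meas (308.5, 249.0)
26 dir [0.607 0.655 0.449] head 47.2 el 26.7
  TCP [0.6735 0.1583 0.2328]
  TCP [0.7045 0.1917 0.2557]
29 dir [0.573 0.693 0.437] head 50.4 el 25.9
  TCP [0.6682 0.1641 0.2309]
  TCP [0.6975 0.1995 0.2532]
32 dir [0.537 0.729 0.424] head 53.6 el 25.1
  TCP [0.6627 0.1697 0.2289]
  TCP [0.6901 0.2069 0.2505]
```

carry_out:
  commands: [0.1,0.03,-0.5,0,1,0.1,0.03,-0.5,0,1,0,0,-0.5,0,1,0,0,-0.05,0,1,0,0,0,0,1,0,0,0,0,1]

```text
time_s: 22.75
tcp_pos: [0.6995, 0.2015, 0.257]
eef_rot: [-179.9, 0.1, -129.6]
contact_force: [0.0, 0.5, -2.8]
gripper_width: 0.0177
```

carry_out:
  commands: [-0.14,-0.17,-0.11,0,1,-0.14,-0.17,-0.11,0,1,-0.07,-0.08,-0.05,0,1,0,0,0,0,1]
  grip_force: 25

```text
time_s: 23.15
tcp_pos: [0.684, 0.1836, 0.2446]
eef_rot: [180.0, -0.0, -129.6]
contact_force: [-1.9, -1.7, -5.1]
gripper_width: 0.0177
```

```bash
python3 - <<'E'
from h import *
s=telemetry.get_state(); print(s["time_s"],s["tcp_pos"],s["eef_rot"],s["contact_force"].round(2),s["moment"].round(2))
snap("side","s7.png"); snap("top","t7.png"); im,_,_=snap("wrist","w7.png")
a=cv2.imread("pics/s7.png");b=cv2.imread("pics/t7.png")
cv2.imwrite("pics/n7.png",np.vstack([np.hstack([cv2.resize(a[180:280,270:370],(400,400),interpolation=cv2.INTER_CUBIC),cv2.resize(b[190:270,250:330],(400,400),interpolation=cv2.INTER_CUBIC)]),np.hstack([cv2.resize(im[:100,200:440],(480,200)),np.zeros((200,320,3),np.uint8)])]))
E
```

```text
23.15 [0.68398619 0.18360914 0.24463577] [ 1.79966162e+02 -4.48477584e-02 -1.29635030e+02] [-1.89 -1.68 -5.14] [-0.15  0.55 -0.16]
```

View pics/n7.png

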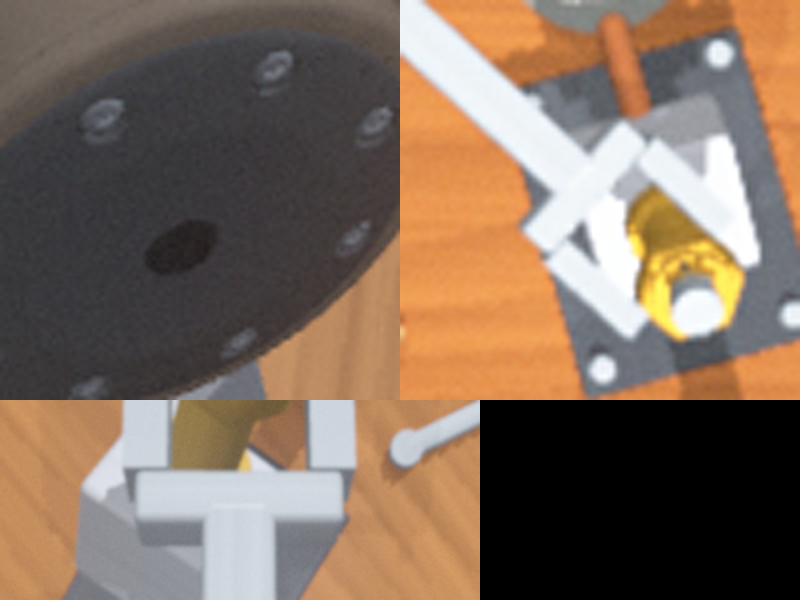

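carry_out:
  commands: [-0.07,-0.085,-0.09,0,1,-0.07,-0.085,-0.07,0,1,-0.07,-0.085,-0.07,0,1,0,0,0,0,1]

```text
time_s: 23.7
tcp_pos: [0.6789, 0.1763, 0.2375]
eef_rot: [-179.8, 0.4, -129.5]
contact_force: [3.3, 5.7, 1.6]
gripper_width: 0.0179
```

```bash
python3 -c "
from h import *
s=telemetry.get_state(); print(s['tcp_pos'],s['eef_rot'],s['contact_force'].round(2),s['moment'].round(2))"
```

```text
[0.67893206 0.17628348 0.23752346] [-179.82269046    0.43117078 -129.53404009] [3.25 5.69 1.56] [ 2.08 -1.24 -0.14]
```

carry_out:
  commands: [0,0,0,0,1,0,0,0,0,1,0,0,0,0,1]
  grip_force: 10

```text
time_s: 24.0
tcp_pos: [0.6789, 0.1764, 0.2373]
eef_rot: [-179.8, 0.4, -129.5]
contact_force: [3.5, 5.8, -0.1]
gripper_width: 0.0178
```

```bash
python3 - <<'E'
from h import *
s=telemetry.get_state(); print(s['tcp_pos'],s['eef_rot'],s['contact_force'].round(2),s['moment'].round(2),s["gripper_width"])
snap("top","t8.png"); im,_,_=snap("wrist","w8.png")
b=cv2.imread("pics/t8.png")
cv2.imwrite("pics/n8.png",np.vstack([cv2.resize(b[200:265,265:335],(700,350),interpolation=cv2.INTER_CUBIC) if 0 else cv2.resize(b[205:265,260:345],(680,480),interpolation=cv2.INTER_CUBIC)]))
E
```

```text
[0.67892178 0.1763636  0.23725634] [-179.83718563    0.39063733 -129.52748782] [ 3.51  5.78 -0.13] [ 2.17 -1.31 -0.04] 0.017834148411837725
```

View pics/n8.png

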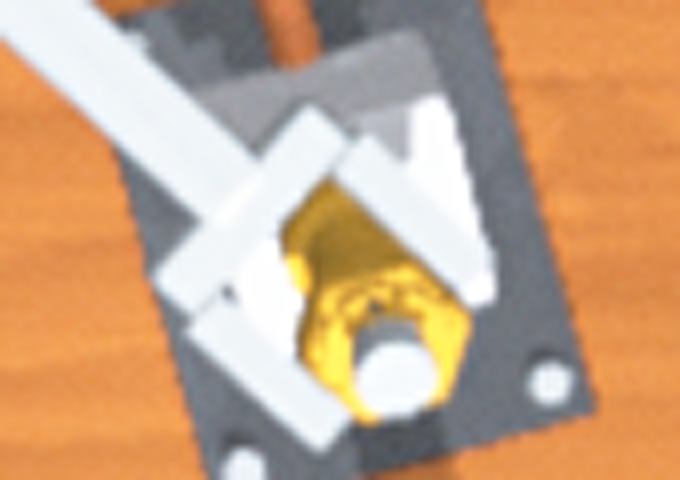

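carry_out:
  commands: [-0.05,-0.06,-0.04,0.5,1,0,0,0,0.5,1,0,0,0,-1,1,0,0,0,-1,1,-0.05,-0.06,-0.04,0.5,1,0,0,0,0.5,1]
  grip_force: 16

```text
time_s: 24.7
tcp_pos: [0.6752, 0.1715, 0.2343]
eef_rot: [-179.8, 0.4, -129.5]
contact_force: [3.1, 6.9, 0.0]
gripper_width: 0.0176
```

```bash
python3 -c "
from h import *
s=telemetry.get_state(); print(s['tcp_pos'],s['eef_rot'],s['contact_force'].round(2),s['moment'].round(2),s['gripper_width'])"
```

```text
[0.67515665 0.17152123 0.23429372] [-179.81020377    0.42766944 -129.45579052] [3.06 6.92 0.03] [ 2.47 -1.06 -0.31] 0.017555772688720366
```

```bash
python3 - <<'E'
from h import *
snap("wrist","w9.png"); snap("top","t9.png")
for f in("w5","w6","w7","w8","w9"):
    im=cv2.imread("pics/%s.png"%f).astype(int)
    for c in(290,350):
        col=im[:120,c-3:c+4].mean(1); ok=(col.min(1)>165)&(np.ptp(col,axis=1)<35); r_=np.where(ok)[0]; print(f,c,r_.min() if len(r_) else None,r_.max() if len(r_) else None,end=" | ")
    print()
# top: stub & jaw: grey-bright mask positions of crossbar (difference between t8,t9)
a=cv2.imread("pics/t8.png")[195:275,240:350];b=cv2.imread("pics/t9.png")[195:275,240:350]
for m in(a,b):
    k=((m.min(2)>190)).astype(np.uint8); n,l,st,ce=cv2.connectedComponentsWithStats(k); print([(st[i].tolist(),ce[i].round(1).tolist()) for i in range(1,n) if st[i,4]>40])
E
```

```text
w5 290 34 57 | w5 350 34 70 | 
w6 290 15 59 | w6 350 36 59 | 
w7 290 35 76 | w7 350 36 59 | 
w8 290 31 86 | w8 350 32 56 | 
w9 290 32 95 | w9 350 34 58 | 
[([5, 0, 77, 66, 1220], [46.9, 30.3]), ([64, 53, 11, 9, 77], [69.1, 57.0])]
[([7, 0, 77, 68, 1192], [47.1, 30.9]), ([64, 53, 11, 9, 77], [69.1, 57.0])]
```

carry_out:
  commands: [-0.06,-0.07,-0.04,0.5,1,0,0,0,0.5,1,0,0,0,-1,1,-0.06,-0.07,-0.04,-1,1,0,0,0,0.5,1,0,0,0,0.5,1,0,0,0,0,1]

```text
time_s: 25.5
tcp_pos: [0.6691, 0.1652, 0.2301]
eef_rot: [-179.9, 0.2, -129.5]
contact_force: [2.0, 4.4, -0.6]
gripper_width: 0.018
```

```bash
cat > st.py <<'E'
from h import *
s=telemetry.get_state(); print(s["time_s"],s['tcp_pos'].round(4),s['eef_rot'].round(2),s['contact_force'].round(2),s['moment'].round(2),round(s['gripper_width'],4))
im=snap("wrist","wl.png")[0].astype(int); o=[]
for c in(290,350):
    col=im[:120,c-3:c+4].mean(1); ok=(col.min(1)>165)&(np.ptp(col,axis=1)<35); o.append(np.where(ok)[0][[0,-1]].tolist() if ok.any() else None)
print(o)
E
python3 st.py
```

```text
25.5 [0.6691 0.1652 0.2301] [-179.91    0.24 -129.53] [ 2.03  4.44 -0.64] [ 1.7  -0.71 -0.24] 0.018
[[34, 110], [35, 60]]
```

```bash
cat > arc.py <<'E'
from h import *
nut=np.array([.580,.0574,.158]);_,u,y,a=port(0,0,17.8)
def P(az,k=.1555):
    t=np.radians(az); d=np.cos(t)*u+np.sin(t)*y; return nut+k*d+[0,0,.0041], np.degrees(np.arctan2(d[1],d[0]))
E
python3 - <<'E'
from arc import *
az=np.linspace(29,-61,28); acc=np.zeros(4); p0,h0=P(29)
for i in range(1,28):
    p,h=P(az[i]); tot=np.r_[(p-p0)/.04,(h-h0)/4]; v=np.round(tot-acc,2); acc+=v; print(i,(v+0).tolist())
print(P(29),P(-61))
E
```

```text
1 [0.15, -0.16, 0.05, -0.9]
2 [0.14, -0.18, 0.05, -0.91]
3 [0.13, -0.18, 0.04, -0.92]
4 [0.12, -0.18, 0.03, -0.94]
5 [0.11, -0.2, 0.03, -0.94]
6 [0.1, -0.2, 0.02, -0.95]
7 [0.1, -0.2, 0.01, -0.96]
8 [0.08, -0.22, 0.01, -0.96]
9 [0.07, -0.21, 0.0, -0.96]
10 [0.06, -0.22, 0.0, -0.97]
11 [0.05, -0.22, -0.01, -0.95]
12 [0.04, -0.22, -0.02, -0.96]
13 [0.02, -0.22, -0.03, -0.95]
14 [0.02, -0.23, -0.03, -0.93]
15 [0.0, -0.22, -0.04, -0.93]
16 [-0.01, -0.22, -0.04, -0.92]
17 [-0.02, -0.22, -0.05, -0.9]
18 [-0.03, -0.22, -0.05, -0.89]
19 [-0.04, -0.21, -0.06, -0.88]
20 [-0.05, -0.21, -0.07, -0.86]
21 [-0.07, -0.21, -0.07, -0.85]
22 [-0.07, -0.2, -0.08, -0.84]
23 [-0.09, -0.19, -0.08, -0.82]
24 [-0.1, -0.18, -0.09, -0.8]
25 [-0.1, -0.18, -0.09, -0.8]
26 [-0.12, -0.17, -0.09, -0.78]
27 [-0.12, -0.16, -0.1, -0.77]
(array([0.66909833, 0.16518455, 0.23010168]), np.float64(50.421720839444134)) (array([ 0.68373805, -0.05213462,  0.19979395]), np.float64(-46.5568651750648))
```

carry_out:
  commands: [0.15,-0.16,0.05,-0.9,1,0.14,-0.18,0.05,-0.9,1,0.13,-0.18,0.04,-0.92,1,0.12,-0.18,0.03,-0.94,1,0.11,-0.2,0.03,-0.94,1]
  grip_force: 16

```text
time_s: 26.05
tcp_pos: [0.6927, 0.1284, 0.2358]
eef_rot: [179.9, -0.1, -148.1]
contact_force: [-4.6, 5.1, -4.3]
gripper_width: 0.0177
```

```bash
python3 st.py; python3 -c "
from arc import *
print(P(29-5*90/27))"
```

```text
26.05 [0.6927 0.1284 0.2358] [ 1.7988e+02 -1.2000e-01 -1.4815e+02] [-4.56  5.12 -4.32] [1.69 1.55 0.19] 0.0177
[[44, 119], [43, 96]]
(array([0.69510767, 0.12924159, 0.23805564]), np.float64(31.96932051476996))
```

carry_out:
  commands: [0.1,-0.2,0.02,-0.95,1,0.1,-0.2,0.01,-0.96,1,0.08,-0.22,0.01,-0.96,1,0.07,-0.21,0,-0.96,1,0.06,-0.22,0,-0.96,1,0.05,-0.22,-0.01,-0.96,1,0.04,-0.22,-0.02,-0.96,1,0.02,-0.22,-0.03,-0.95,1]

```text
time_s: 26.9
tcp_pos: [0.7132, 0.0607, 0.2351]
eef_rot: [179.9, -0.2, -178.7]
contact_force: [-4.8, 5.7, -2.7]
gripper_width: 0.0191
```

```bash
python3 st.py; python3 -c "
from arc import *
print(P(29-13*90/27))"
```

```text
26.9 [0.7132 0.0607 0.2351] [ 1.7992e+02 -1.7000e-01 -1.7870e+02] [-4.76  5.72 -2.74] [2.46 1.93 0.17] 0.0191
[[48, 115], [0, 119]]
(array([0.71599715, 0.06063242, 0.23742979]), np.float64(1.361568526730154))
```

carry_out:
  commands: [-0.03,-0.23,-0.04,-0.93,1,-0.05,-0.22,-0.05,-0.93,1,-0.04,-0.22,-0.05,-0.92,1,-0.02,-0.22,-0.05,-0.9,1,-0.03,-0.22,-0.05,-0.88,1,-0.04,-0.21,-0.06,-0.88,1]

```text
time_s: 27.55
tcp_pos: [0.7078, 0.0081, 0.2255]
eef_rot: [179.8, 0.2, 159.6]
contact_force: [1.7, 7.1, 0.1]
gripper_width: 0.0199
```

```bash
python3 st.py; python3 - <<'E'
from arc import *
print(P(29-19*90/27))
t,K,E=snap("top","t10.png"); s,K2,E2=snap("side","s10.png")
p=proj(K,E,nut).astype(int); q=proj(K2,E2,nut).astype(int); print(p,q)
cv2.imwrite("pics/n10.png",np.hstack([cv2.resize(t[p[1]-50:p[1]+40,p[0]-45:p[0]+45],(400,400),interpolation=cv2.INTER_CUBIC),cv2.resize(s[q[1]-45:q[1]+45,q[0]-45:q[0]+45],(400,400),interpolation=cv2.INTER_CUBIC)]))
E
```

```text
27.55 [0.7078 0.0081 0.2255] [179.8    0.22 159.59] [1.71 7.12 0.11] [ 2.54 -0.57  0.09] 0.0199
[[38, 83], [0, 119]]
(array([0.71269097, 0.00788991, 0.22630364]), np.float64(-20.461716680339258))
[306 244] [324 237]
```

carry_out:
  commands: [-0.05,-0.21,-0.07,-0.86,1,-0.07,-0.21,-0.07,-0.85,1,-0.07,-0.2,-0.08,-0.84,1,-0.09,-0.19,-0.08,-0.82,1,-0.1,-0.18,-0.09,-0.8,1,-0.1,-0.18,-0.09,-0.8,1,-0.12,-0.17,-0.09,-0.78,1]

```text
time_s: 28.4
tcp_pos: [0.6828, -0.0453, 0.2019]
eef_rot: [179.8, 0.0, 136.7]
contact_force: [-0.4, 9.9, 0.3]
gripper_width: 0.0203
```

```bash
python3 st.py; python3 - <<'E'
from arc import *
print(P(29-26*90/27))
t,K,E=snap("top","t11.png"); s,K2,E2=snap("side","s11.png"); w,K3,E3=snap("wrist","w11.png")
g=np.linspace(.022,-.022,352); uu,yy=np.meshgrid(g,g,indexing='ij'); W=nut+.012*a+uu[...,None]*u+yy[...,None]*y
def rect(m,k,e):
    q=(W@e[:3,:3].T+e[:3,3])@k.T; q=(q[...,:2]/q[...,2:]).astype(np.float32); return cv2.remap(m,q[...,0],q[...,1],cv2.INTER_CUBIC)
o=[rect(t,K,E),rect(s,K2,E2)]; cv2.imwrite("pics/n11.png",np.hstack(o)[:, :704])
gz=np.linspace(-170,170,69)
for v in o:
    gr=cv2.GaussianBlur(v,(0,0),4).max(2); pr=[gr[int(175.5-8*11.2*np.cos(np.radians(x))),int(175.5-8*11.2*np.sin(np.radians(x)))] for x in gz]
    print([(int(x),int(b)) for x,b in zip(gz[::2],pr[::2])])
E
```

```text
28.4 [ 0.6828 -0.0453  0.2019] [1.7985e+02 2.0000e-02 1.3666e+02] [-0.39  9.86  0.26] [3.27 0.08 0.11] 0.0203
[[10, 42], [0, 89]]
(array([ 0.68874315, -0.04568219,  0.20368412]), np.float64(-43.46915255411011))
[(-170, 255), (-160, 255), (-150, 255), (-140, 255), (-130, 253), (-120, 254), (-110, 255), (-100, 255), (-90, 250), (-80, 243), (-70, 253), (-60, 253), (-50, 255), (-40, 254), (-30, 237), (-20, 223), (-10, 224), (0, 236), (10, 252), (20, 255), (30, 253), (40, 247), (50, 253), (60, 255), (70, 255), (80, 255), (90, 255), (100, 255), (110, 255), (120, 254), (130, 253), (140, 254), (150, 255), (160, 255), (170, 255)]
[(-170, 124), (-160, 129), (-150, 137), (-140, 141), (-130, 153), (-120, 147), (-110, 144), (-100, 145), (-90, 135), (-80, 138), (-70, 149), (-60, 152), (-50, 153), (-40, 153), (-30, 151), (-20, 156), (-10, 162), (0, 168), (10, 186), (20, 197), (30, 194), (40, 196), (50, 196), (60, 186), (70, 189), (80, 195), (90, 196), (100, 199), (110, 208), (120, 209), (130, 205), (140, 203), (150, 202), (160, 197), (170, 175)]
```

carry_out:
  commands: [0.04,0.05,0.03,0.2,1,0.04,0.05,0.03,0.2,1,0,0,0,0,1]

```text
time_s: 28.9
tcp_pos: [0.6851, -0.0423, 0.2036]
eef_rot: [-180.0, -0.0, 138.3]
contact_force: [-2.2, 3.9, -1.5]
gripper_width: 0.0198
```

```bash
python3 st.py
```

```text
28.9 [ 0.6851 -0.0423  0.2036] [-1.7997e+02 -4.0000e-02  1.3833e+02] [-2.16  3.87 -1.53] [1.65 0.63 0.  ] 0.0198
[[13, 44], [0, 91]]
```

Force mostly relieved; unload a bit more, then withdraw outward along the handle.

carry_out:
  commands: [0.03,0.05,0.03,0.2,1,0.02,0.03,0.02,0,1,0.1,-0.1,0.04,0,1,0.15,-0.15,0.055,0,1,0.15,-0.15,0.055,0,1]

```text
time_s: 29.45
tcp_pos: [0.6978, -0.0528, 0.2076]
eef_rot: [-179.7, -0.7, 139.0]
contact_force: [-16.8, 16.1, -6.5]
gripper_width: 0.0198
```

```bash
python3 st.py
```

```text
29.45 [ 0.6978 -0.0528  0.2076] [-179.67   -0.74  139.  ] [-16.83  16.12  -6.53] [ 5.99  6.23 -0.07] 0.0198
[[0, 83], [45, 67]]
```

```bash
python3 - <<'E'
from arc import *
t,K,E=snap("top","t12.png"); w,K3,E3=snap("wrist","w12.png"); b=cv2.imread("pics/t11.png"); w0=cv2.imread("pics/w11.png")
cr=lambda m:cv2.resize(m[200:290,280:380],(400,300),interpolation=cv2.INTER_CUBIC)
cw=lambda m:cv2.resize(m[0:270,160:520],(400,300))
cv2.imwrite("pics/n12.png",np.vstack([np.hstack([cr(b),cr(t)]),np.hstack([cw(w0),cw(w)])]))
E
```

```text
(no output)
```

View pics/n12.png

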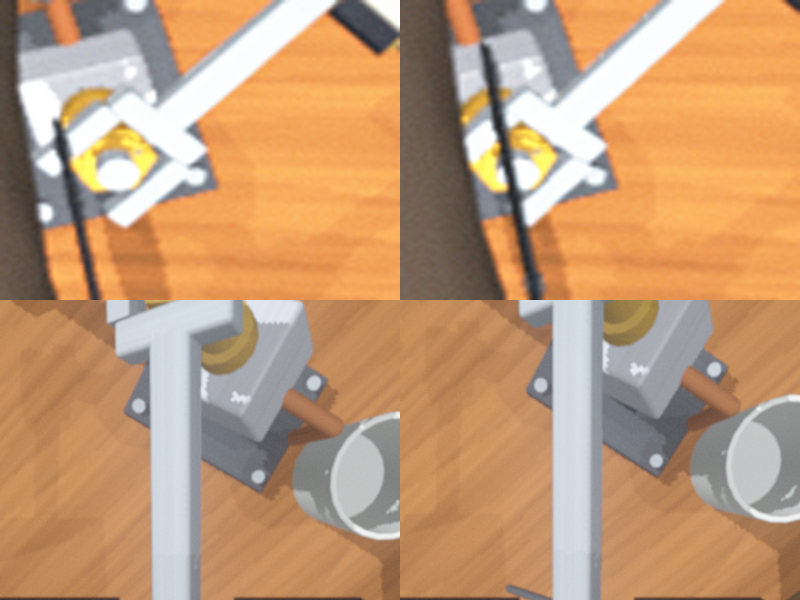

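carry_out:
  commands: [0.1,0.12,0.08,0.6,1,0.1,0.12,0.08,0.6,1,-0.06,-0.16,-0.07,-0.6,1,-0.06,-0.16,-0.07,-0.6,1,0.12,0.1,0.09,0.6,1,0.12,0.1,0.09,0.6,1,-0.06,-0.16,-0.07,-0.6,1,0,0,0,0,1]

```text
time_s: 30.4
tcp_pos: [0.7099, -0.0555, 0.2138]
eef_rot: [-179.8, -0.5, 141.3]
contact_force: [-12.2, 11.4, -5.8]
gripper_width: 0.0201
```

```bash
cat >> st.py <<'E'
# jaw motion in top view: brightest white crossbar template from t12
T=cv2.imread("pics/t12.png")[218:255,304:335]; t=snap("top","tl.png")[0]; m=cv2.matchTemplate(t[190:290,280:400],T,cv2.TM_CCOEFF_NORMED); v=cv2.minMaxLoc(m); print("crossbar shift px",np.array(v[3])+[280,190]-[304,218],round(v[1],2))
E
python3 st.py
```

```text
30.4 [ 0.7099 -0.0555  0.2138] [-179.78   -0.51  141.33] [-12.18  11.44  -5.83] [ 4.08  4.27 -0.05] 0.0201
[[0, 67], [28, 49]]
crossbar shift px [ 2 -3] 0.81
```

carry_out:
  commands: [0.12,0.1,0.09,0.7,1,0.12,0.1,0.09,0.7,1,-0.06,-0.17,-0.07,-0.7,1,-0.06,-0.17,-0.07,-0.7,1,0.12,0.1,0.09,0.7,1,0.12,0.1,0.09,0.7,1,-0.06,-0.17,-0.07,-0.7,1,-0.06,-0.17,-0.07,-0.7,1]

```text
time_s: 31.3
tcp_pos: [0.7242, -0.0688, 0.2204]
eef_rot: [180.0, 0.1, 141.3]
contact_force: [0.0, 0.5, -3.3]
gripper_width: 0.0201
```

```bash
python3 st.py
```

```text
31.3 [ 0.7242 -0.0688  0.2204] [1.7999e+02 9.0000e-02 1.4133e+02] [ 0.03  0.55 -3.29] [ 0.01 -0.26 -0.07] 0.0201
[[0, 43], None]
crossbar shift px [ 12 -16] 0.55
```

carry_out:
  commands: [0.2,-0.2,0.08,0,1,0.2,-0.2,0.08,0,1,0.2,-0.2,0.08,0,1,0,0,0,0,1,0,0,0.5,0,1,0,0,0.8,0,1,0,0,0.8,0,1,0,0,0.5,0,1]
  grip_force: 55

```text
time_s: 32.2
tcp_pos: [0.748, -0.0929, 0.3368]
eef_rot: [179.9, 0.1, 141.4]
contact_force: [0.3, 0.4, -3.8]
gripper_width: 0.0186
```

```bash
python3 - <<'E'
from h import *
s=telemetry.get_state(); print(s["time_s"],s['tcp_pos'].round(4),s['eef_rot'].round(2),s["joints"].round(1),s['contact_force'].round(2),s['moment'].round(2),round(s['gripper_width'],4))
for n in("top","side","wrist"): 
    m,K,E=snap(n,n+"13.png")
    b=m.astype(int); k=((b.min(2)>120)&(np.ptp(b,axis=2)<40)).astype(np.uint8)
    if n=="wrist":
        k=k[:265]; 
        for r_ in range(0,265,20):
            c=np.where(k[r_,200:440])[0]; print(r_,(c.min()+200,c.max()+200) if len(c) else None,end=" ")
E
```

```text
32.2 [ 0.748  -0.0929  0.3368] [1.7991e+02 1.4000e-01 1.4141e+02] [   7.7   26.3   20.7    0.   -84.2 -136.3] [ 0.35  0.38 -3.79] [-0.26 -0.3  -0.08] 0.0186
0 (np.int64(274), np.int64(405)) 20 (np.int64(277), np.int64(407)) 40 (np.int64(290), np.int64(382)) 60 (np.int64(302), np.int64(439)) 80 (np.int64(301), np.int64(439)) 100 (np.int64(301), np.int64(439)) 120 (np.int64(301), np.int64(439)) 140 (np.int64(300), np.int64(343)) 160 (np.int64(300), np.int64(342)) 180 (np.int64(267), np.int64(342)) 200 (np.int64(256), np.int64(342)) 220 (np.int64(258), np.int64(341)) 240 (np.int64(298), np.int64(341)) 260 (np.int64(298), np.int64(340))
```

```bash
python3 - <<'E'
from arc import *
def L(n): z=np.load("pics/%s.npz"%n); return cv2.imread("pics/%s.png"%n),z["K"],z["E"]
tcp=np.array([.748,-.0929,.3368]);h=np.radians(141.4);dh=np.array([np.cos(h),np.sin(h),0]);l=np.array([-dh[1],dh[0],0])
def samp(m,K,E,pts):
    q=np.array([proj(K,E,p) for p in pts]).astype(np.float32); return cv2.remap(m,q[:,:1],q[:,1:],cv2.INTER_LINEAR)[:,0].astype(int)
m,K,E=L("top13")
pit=np.radians(15)
for lat in(-.023,0,.023):
    s=np.arange(-.13,.24,.008); v=samp(m,K,E,[tcp+[0,0,-.003]+x*(np.cos(pit)*dh-[0,0,np.sin(pit)])+lat*l for x in s])
    print("top",lat,[(int(x*1000),int(c.min()),int(np.ptp(c))) for x,c in zip(s,v)])
m,K,E=L("wrist13")
for c in(290,300,320,340,350,360): print(c,m[0:70:4,c].tolist()[:18] if c in(290,352) else [int(np.ptp(x)) for x in m[0:70:4,c].astype(int)])
# nut dot
g=np.linspace(.022,-.022,352); uu,yy=np.meshgrid(g,g,indexing='ij'); W=nut+.012*a+uu[...,None]*u+yy[...,None]*y
for n in("top13","side13","wrist13"):
    m,K,E=L(n); q=(W@E[:3,:3].T+E[:3,3])@K.T; q=(q[...,:2]/q[...,2:]).astype(np.float32); v=cv2.remap(m,q[...,0],q[...,1],cv2.INTER_CUBIC); gr=cv2.GaussianBlur(v,(0,0),3).max(2)
    print(n,[(x,int(min(gr[int(175.5-8*R*np.cos(np.radians(x))),int(175.5-8*R*np.sin(np.radians(x)))] for R in(10.5,11.5,12.5)))) for x in range(-150,40,8)])
E
```

```text
top -0.023 [(-130, 64, 19), (-122, 89, 34), (-113, 98, 35), (-105, 95, 31), (-97, 90, 33), (-89, 86, 30), (-81, 81, 30), (-73, 76, 25), (-65, 123, 23), (-57, 54, 3), (-49, 47, 3), (-41, 46, 2), (-33, 44, 2), (-25, 46, 1), (-17, 41, 2), (-9, 248, 6), (-1, 93, 4), (6, 71, 11), (14, 71, 12), (22, 46, 10), (30, 78, 153), (38, 85, 154), (46, 90, 156), (54, 87, 153), (62, 88, 155), (70, 88, 155), (78, 89, 156), (86, 94, 155), (94, 90, 154), (102, 89, 158), (110, 87, 157), (118, 86, 155), (126, 83, 143), (134, 33, 8), (142, 105, 10), (150, 227, 13), (158, 149, 4), (166, 74, 28), (174, 86, 30), (182, 89, 34), (190, 93, 32), (198, 99, 34), (206, 102, 35), (214, 105, 34), (222, 99, 37), (230, 101, 34), (238, 101, 34)]
top 0 [(-130, 66, 25), (-122, 66, 23), (-113, 87, 32), (-105, 83, 30), (-97, 77, 26), (-89, 67, 23), (-81, 65, 25), (-73, 187, 30), (-65, 155, 26), (-57, 53, 3), (-49, 49, 4), (-41, 49, 3), (-33, 52, 4), (-25, 48, 5), (-17, 51, 3), (-9, 200, 15), (-1, 135, 9), (6, 174, 16), (14, 173, 14), (22, 248, 4), (30, 247, 5), (38, 247, 5), (46, 250, 3), (54, 250, 3), (62, 251, 3), (70, 251
[... 1865 characters left out ...]
 136), (-62, 137), (-54, 138), (-46, 136), (-38, 137), (-30, 138), (-22, 138), (-14, 138), (-6, 139), (2, 140), (10, 136), (18, 136), (26, 138), (34, 137)]
side13 [(-150, 128), (-142, 133), (-134, 134), (-126, 139), (-118, 137), (-110, 139), (-102, 135), (-94, 130), (-86, 127), (-78, 133), (-70, 140), (-62, 142), (-54, 144), (-46, 143), (-38, 143), (-30, 145), (-22, 146), (-14, 145), (-6, 144), (2, 153), (10, 165), (18, 166), (26, 158), (34, 156)]
wrist13 [(-150, 0), (-142, 0), (-134, 0), (-126, 0), (-118, 0), (-110, 0), (-102, 0), (-94, 0), (-86, 0), (-78, 0), (-70, 0), (-62, 0), (-54, 0), (-46, 0), (-38, 0), (-30, 0), (-22, 0), (-14, 0), (-6, 0), (2, 0), (10, 0), (18, 0), (26, 0), (34, 0)]
```

```bash
python3 - <<'E'
from arc import *
def L(n): z=np.load("pics/%s.npz"%n); return z["K"],z["E"]
tcp=np.array([.748,-.0929,.3368]);h=np.radians(141.4);dh=np.array([np.cos(h),np.sin(h),0]);l=np.array([-dh[1],dh[0],0])
K,E=L("wrist13");KT,ET=L("top13")
def f(x,z,p,lat=0):
    c,s=np.cos(np.radians(p)),np.sin(np.radians(p)); return tcp-[0,0,.0056]+dh*(x*c+z*s)+lat*l+np.array([0,0,z*c-x*s])
e=proj(KT,ET,tcp+[0,0,-.003]+.146*(np.cos(np.radians(15))*dh-[0,0,np.sin(np.radians(15))]))
for p in(0,5,10,15,20,25,30,35):
    for D in(.125,.135,.145,.155):
        w=[proj(K,E,f(D,.006,p,s)).round(0) for s in(.027,-.027)]; t=proj(KT,ET,f(D+.014,.006,p)); print(p,D,"wrist row/cols",w[0],w[1],"top err mm along",(1.6*(np.linalg.norm(t-proj(KT,ET,tcp))-np.linalg.norm(e-proj(KT,ET,tcp)))).round(1))
m=cv2.imread("pics/wrist13.png")
for c in(268,272,276,280,285,290,295,355,360,365,370,375,380): print(c,[int(x.min()) if np.ptp(x)<40 else -1 for x in m[0:60:4,c].astype(int)])
E
```

```text
0 0.125 wrist row/cols [236. -24.] [395. -24.] top err mm along -8.9
0 0.135 wrist row/cols [234. -60.] [397. -59.] top err mm along 1.8
0 0.145 wrist row/cols [232. -97.] [399. -96.] top err mm along 12.5
0 0.155 wrist row/cols [ 230. -135.] [ 401. -135.] top err mm along 23.3
5 0.125 wrist row/cols [242. -10.] [389. -10.] top err mm along -6.8
5 0.135 wrist row/cols [241. -41.] [390. -40.] top err mm along 3.8
5 0.145 wrist row/cols [240. -72.] [391. -72.] top err mm along 14.5
5 0.155 wrist row/cols [ 239. -104.] [ 392. -104.] top err mm along 25.1
10 0.125 wrist row/cols [248.   5.] [383.   5.] top err mm along -5.9
10 0.135 wrist row/cols [248. -21.] [384. -21.] top err mm along 4.6
10 0.145 wrist row/cols [247. -48.] [384. -48.] top err mm along 15.1
10 0.155 wrist row/cols [247. -76.] [385. -75.] top err mm along 25.6
15 0.125 wrist row/cols [253.  20.] [379.  21.] top err mm along -6.1
15 0.135 wrist row/cols [253.  -3.] [379.  -3.] top err mm along 4.2
15 0.145 wrist row/cols [253. -26.] [379. -26.] top err mm along 14.5
15 0.155 wrist row/cols [253. -49.] [379. -49.] top er
[... 1400 characters left out ...]
-1]
285 [213, 210, 211, 196, 147, 128, 127, -1, -1, -1, -1, -1, -1, -1, -1]
290 [216, 211, 209, 178, 133, 127, 130, 122, -1, 126, 122, 99, -1, -1, -1]
295 [212, 211, 197, 150, 129, 126, 121, 119, 148, 201, 184, 119, 99, -1, -1]
355 [120, 127, 169, 169, 194, 227, 229, 209, 123, 126, 125, 125, 108, 76, 91]
360 [119, 159, 169, 171, 171, 227, 219, 194, 145, 134, 121, 122, 124, 80, 78]
365 [123, 169, 174, 169, 177, 185, 157, 154, 157, 152, 153, 143, 127, 123, 102]
370 [159, 173, 179, 171, 155, 154, 152, 155, 157, 150, 154, 151, 154, 148, 112]
375 [178, 176, 155, 157, 155, 153, 157, 156, 160, 155, 153, 155, 151, 105, 102]
380 [154, 158, 153, 155, 151, 156, 156, 156, 158, 154, 155, 113, 98, 99, 98]
```

carry_out:
  commands: [-0.22,0.28,0,0.5,1,-0.22,0.28,0,1,1,-0.22,0.28,0,1,1,-0.22,0.28,0,1,1,-0.22,0.28,0,1,1,-0.22,0.28,0,1,1,-0.22,0.28,0,1,1,-0.22,0.28,0,1,1]

```text
time_s: 33.15
tcp_pos: [0.6755, -0.002, 0.3314]
eef_rot: [-180.0, -0.2, 171.6]
contact_force: [0.0, 0.1, -3.9]
gripper_width: 0.0187
```

carry_out:
  commands: [-0.22,0.28,0,1,1,-0.22,0.28,0,1,1,-0.22,0.28,0,1,1,-0.22,0.28,0,1,1,-0.22,0.28,0,1,1,-0.22,0.28,0,1,1,-0.22,0.28,0,1,1,-0.22,0.28,0,1,1]

```text
time_s: 33.95
tcp_pos: [0.605, 0.0874, 0.3316]
eef_rot: [180.0, -0.2, -156.4]
contact_force: [-0.5, -0.5, -3.6]
gripper_width: 0.0184
```

carry_out:
  commands: [-0.22,0.28,0,1,1,-0.22,0.28,0,1,1,-0.22,0.28,0,1,1,-0.22,0.28,0,1,1,-0.22,0.28,0,1,1,-0.22,0.28,0,1,1,-0.22,0.28,0,1,1,-0.22,0.28,0,1,1]

```text
time_s: 34.75
tcp_pos: [0.5345, 0.1767, 0.3317]
eef_rot: [179.9, -0.1, -124.4]
contact_force: [-0.8, -0.1, -3.6]
gripper_width: 0.0181
```

carry_out:
  commands: [-0.22,0.28,0,1,1,-0.22,0.28,0,1,1,-0.22,0.28,0,1,1,-0.22,0.28,0,1,1,-0.22,0.28,0,1,1,-0.22,0.28,0,1,1,-0.22,0.28,0,1,1,-0.22,0.28,0,1,1]

```text
time_s: 35.55
tcp_pos: [0.4641, 0.266, 0.3318]
eef_rot: [179.9, -0.1, -92.4]
contact_force: [-0.3, 0.5, -4.4]
gripper_width: 0.0185
```

carry_out:
  commands: [0,0,0,1,1,0,0,0,1,1,0,0,0,1,1,0,0,0,1,1,0,0,0,1,1,0,0,0,1,1,0,0,0,1,1,0,0,0,1,1]

```text
time_s: 36.35
tcp_pos: [0.4644, 0.2655, 0.3317]
eef_rot: [179.8, 0.0, -60.4]
contact_force: [0.2, 0.1, -3.9]
gripper_width: 0.0182
```

carry_out:
  commands: [0,0,0,1,1,0,0,0,1,1,0,0,0,1,1,0,0,0,1,1,0,0,0,1,1,0,0,0,1,1,0,0,0,1,1,0,0,0,1,1]

```text
time_s: 37.15
tcp_pos: [0.4644, 0.2654, 0.3316]
eef_rot: [179.8, 0.1, -28.4]
contact_force: [0.2, -0.9, -4.2]
gripper_width: 0.0188
```

carry_out:
  commands: [0,0,0,1,1,0,0,0,1,1,0,0,0,0.2,1,0,0,0,0,1]

```text
time_s: 37.55
tcp_pos: [0.465, 0.2656, 0.3325]
eef_rot: [179.9, 0.1, -19.8]
contact_force: [-0.6, -0.3, -3.6]
gripper_width: 0.0186
```

```bash
python3 - <<'E'
from arc import *
s=telemetry.get_state(); print(s["time_s"],s['tcp_pos'].round(4),s['eef_rot'].round(2),s['contact_force'].round(2),round(s['gripper_width'],4))
tcp=s["tcp_pos"];h=np.radians(s["eef_rot"][2]);dh=np.array([np.cos(h),np.sin(h),0]);l=np.array([-dh[1],dh[0],0])
for n in("top","side"):
    m,K,E=snap(n,n+"14.png")
    q=lambda p:proj(K,E,p)
    for lat in(-.022,0,.022):
        sx=np.arange(.02,.2,.006); o=[]
        for x in sx:
            p=q(tcp-[0,0,.0056]+x*(.9063*dh-[0,0,.4226])+lat*l).astype(np.float32); v=cv2.remap(m,p[:1].reshape(1,1),p[1:].reshape(1,1),cv2.INTER_LINEAR)[0,0].astype(int); o.append((int(x*1000),int(v.min()),int(np.ptp(v))))
        print(n,lat,o)
# nut dot
g=np.linspace(.022,-.022,352); uu,yy=np.meshgrid(g,g,indexing='ij'); W=nut+.012*a+uu[...,None]*u+yy[...,None]*y
for n in("top14","side14"):
    m=cv2.imread("pics/%s.png"%n); z=np.load("pics/%s.npz"%n);K,E=z["K"],z["E"]; w=(W@E[:3,:3].T+E[:3,3])@K.T; w=(w[...,:2]/w[...,2:]).astype(np.float32); v=cv2.remap(m,w[...,0],w[...,1],cv2.INTER_CUBIC); gr=cv2.GaussianBlur(v,(0,0),3).max(2)
    print(n,[(x,int(min(gr[int(175.5-8*R*np.cos(np.radians(x))),int(175.5-8*R*np.sin(np.radians(x)))] for R in(10.5,11.5,12.5)))) for x in range(-150,40,8)])
E
```

```text
37.55 [0.465  0.2656 0.3325] [ 1.799e+02  7.000e-02 -1.983e+01] [-0.56 -0.29 -3.59] 0.0186
top -0.022 [(20, 51, 11), (26, 55, 5), (32, 48, 4), (38, 125, 108), (44, 126, 106), (50, 128, 105), (56, 125, 107), (62, 126, 106), (68, 126, 106), (74, 124, 106), (80, 125, 104), (86, 125, 104), (92, 120, 108), (98, 118, 105), (104, 124, 106), (110, 121, 108), (116, 118, 104), (122, 116, 106), (128, 117, 104), (134, 118, 105), (140, 58, 123), (146, 64, 114), (152, 148, 24), (158, 156, 26), (164, 162, 13), (170, 149, 14), (176, 144, 13), (182, 154, 14), (188, 167, 15), (194, 153, 14), (200, 155, 11)]
top 0 [(20, 49, 10), (26, 50, 9), (32, 44, 6), (38, 175, 15), (44, 173, 15), (50, 174, 13), (56, 173, 16), (62, 174, 14), (68, 173, 15), (74, 172, 15), (80, 176, 15), (86, 175, 14), (92, 176, 13), (98, 172, 15), (104, 178, 14), (110, 178, 14), (116, 173, 16), (122, 178, 15), (128, 174, 15), (134, 179, 14), (140, 177, 14), (146, 174, 15), (152, 177, 15), (158, 178, 15), (164, 75, 95), (170, 58, 119), (176, 51, 108), (182, 61, 121), (188, 61, 126), (194, 61, 119), (200, 65, 138)]
top 0.022 [(20, 34, 
[... 1740 characters left out ...]
, 93, 6), (164, 94, 7), (170, 91, 6), (176, 93, 4), (182, 88, 3), (188, 87, 5), (194, 74, 55), (200, 75, 52)]
top14 [(-150, 252), (-142, 253), (-134, 246), (-126, 240), (-118, 244), (-110, 251), (-102, 254), (-94, 250), (-86, 218), (-78, 203), (-70, 221), (-62, 231), (-54, 242), (-46, 246), (-38, 237), (-30, 215), (-22, 194), (-14, 192), (-6, 201), (2, 214), (10, 236), (18, 247), (26, 247), (34, 232)]
side14 [(-150, 146), (-142, 152), (-134, 155), (-126, 158), (-118, 155), (-110, 156), (-102, 156), (-94, 150), (-86, 146), (-78, 153), (-70, 156), (-62, 159), (-54, 163), (-46, 164), (-38, 162), (-30, 162), (-22, 166), (-14, 167), (-6, 166), (2, 173), (10, 185), (18, 186), (26, 178), (34, 176)]
```

carry_out:
  commands: [-0.11,-0.07,-0.9,0,1,0,0,-0.9,0,1,0,0,-0.9,0,1,0,0,-0.9,0,1,0,0,-0.9,0,1,0,0,-0.9,0,1,0,0,0,0,1]

```text
time_s: 38.35
tcp_pos: [0.4587, 0.2605, 0.1132]
eef_rot: [179.5, 0.2, -19.9]
contact_force: [-0.8, -1.1, -5.2]
gripper_width: 0.0183
```

carry_out:
  commands: [0,0,-0.3,0,1,0,0,-0.3,0,1,0,0,-0.3,0,1,0,0,-0.3,0,1]
  grip_force: 10

```text
time_s: 38.75
tcp_pos: [0.462, 0.2638, 0.07]
eef_rot: [-179.9, -0.1, -19.8]
contact_force: [-0.9, 0.9, -0.3]
gripper_width: 0.0198
```

```bash
python3 -c "
from h import *
s=telemetry.get_state(); print(s['tcp_pos'],s['eef_rot'],s['contact_force'].round(2),s['moment'].round(2),s['gripper_width'])"
```

```text
[0.46199612 0.2638348  0.06998802] [-1.79873574e+02 -5.75583929e-02 -1.97812968e+01] [-0.85  0.93 -0.26] [0.14 0.51 0.03] 0.019839609031654198
```

carry_out:
  commands: [0,0,-0.2,0,1,0,0,-0.2,0,1,0,0,-0.15,0,1,0,0,-0.1,0,1,0,0,0,0,1]

```text
time_s: 39.25
tcp_pos: [0.4615, 0.2626, 0.0436]
eef_rot: [180.0, -0.0, -19.8]
contact_force: [0.2, -2.8, -1.2]
gripper_width: 0.0179
```

```bash
python3 -c "
from h import *
s=telemetry.get_state(); print(s['tcp_pos'],s['eef_rot'],s['contact_force'].round(2),s['moment'].round(2),s['gripper_width'])"
```

```text
[0.46146849 0.26262223 0.04360213] [ 1.79951496e+02 -8.19958713e-03 -1.98001644e+01] [ 0.17 -2.82 -1.18] [-0.42  0.09 -0.07] 0.017935557900827716
```

carry_out:
  commands: [0,0,-0.06,0,1,0,0,0,0,1,0,0,0,0,-0.4,0,0,0,0,-0.4,0,0,0,0,-0.4,0,0,0,0,-0.4]

```text
time_s: 39.85
tcp_pos: [0.4615, 0.2633, 0.0413]
eef_rot: [-180.0, -0.0, -19.8]
contact_force: [0.2, 1.4, -0.7]
gripper_width: 0.0442
```

carry_out:
  commands: [0,0,0.9,0,-0.4,0,0,0.95,0,-0.4,0,0,0.95,0,-0.4,0,0,0.95,0,-0.4,0,0,0.95,0,-0.4,0,0,0.95,0,-0.4,0,0,0,0,-0.4,0,0,0,0,-0.4]

```text
time_s: 40.65
tcp_pos: [0.4614, 0.2635, 0.2681]
eef_rot: [-179.9, -0.0, -19.8]
contact_force: [-0.2, -0.1, -0.4]
gripper_width: 0.0614
```

```bash
python3 - <<'E'
from h import *
s=telemetry.get_state(); print(s["time_s"],s["tcp_pos"].round(4),s["eef_rot"].round(2))
im,K,E=snap("wrist","w15.png")
def rows(f):
    b=cv2.imread(f).astype(int); k=((b.min(2)>125)&(np.ptp(b,axis=2)<45)&(b[...,0]>b[...,2]-8)).astype(np.uint8); k[:, :240]=0;k[:,400:]=0;k[312:]=0
    for r_ in list(range(16,130,6))+list(range(130,312,12)):
        c=np.where(k[r_])[0]
        if len(c):
            g=np.split(c,np.where(np.diff(c)>2)[0]+1); print(r_,[(int(x[0]),int(x[-1])) for x in g if len(x)>3],end="; ")
    print()
rows("pics/w4.png"); rows("pics/w15.png")
E
```

```text
40.65 [0.4614 0.2635 0.2681] [-1.7987e+02 -3.0000e-02 -1.9800e+01]
40 [(288, 298), (337, 348)]; 46 [(288, 299), (337, 348)]; 52 [(288, 299), (337, 348)]; 58 [(288, 299), (337, 347)]; 64 [(288, 299), (337, 347)]; 70 [(288, 299), (337, 347)]; 76 [(288, 299), (336, 347)]; 82 [(289, 299), (336, 347)]; 88 [(292, 343)]; 94 [(292, 343)]; 100 [(309, 326)]; 106 [(309, 325)]; 112 [(309, 325)]; 118 [(309, 325)]; 124 [(309, 325)]; 130 [(309, 325)]; 142 [(309, 325)]; 154 [(309, 325)]; 166 [(309, 325)]; 178 [(309, 324)]; 190 [(309, 324)]; 202 [(309, 324)]; 214 [(309, 324)]; 226 [(309, 324)]; 238 [(309, 324)]; 250 [(309, 323)]; 262 [(309, 323)]; 274 [(309, 323)]; 286 [(308, 324)]; 298 [(309, 323)]; 
16 [(292, 300)]; 22 [(291, 302), (341, 352)]; 28 [(291, 302), (340, 351)]; 34 [(291, 302), (340, 351)]; 40 [(291, 302), (340, 351)]; 46 [(291, 302), (340, 351)]; 52 [(291, 302), (340, 351)]; 58 [(291, 302), (340, 351)]; 64 [(291, 302), (340, 350)]; 70 [(295, 347)]; 76 [(295, 347)]; 82 [(302, 345)]; 88 [(312, 329)]; 94 [(312, 329)]; 100 [(312, 329)]; 106 [(313, 329)]; 112 [(313, 329)]; 118 [(313, 329)]; 124 [(313, 328)]; 130 [(313, 328)]; 142 [(313, 328)]; 154 [(313, 328)]; 166 [(313, 328)]; 178 [(313, 328)]; 190 [(313, 328)]; 202 [(313, 328)]; 214 [(313, 327)]; 226 [(313, 327)]; 238 [(313, 327)]; 250 [(313, 327)]; 262 [(313, 327)]; 274 [(311, 328)]; 286 [(313, 326)];
```

```bash
python3 - <<'E'
from h import *
z=np.load("pics/w15.npz");K,E=z["K"],z["E"]
t=(onplane(K,E,(297,17),.042)+onplane(K,E,(346,18),.042))/2; n=onplane(K,E,(320.5,84),.042); b=onplane(K,E,(320,286),.042)
h=np.degrees(np.arctan2(*(t-b)[1::-1])); d=np.array([np.cos(np.radians(h)),np.sin(np.radians(h)),0]); o=t-.144*d; print(t,h,o, n-.089*d)
r0=np.array([.486,.2535]); c,s=np.cos(np.radians(-19.8)),np.sin(np.radians(-19.8))
for q in(o,n-.089*d): v=q[:2]-r0; print("in rest",(c*v[0]+s*v[1]).round(4),(-s*v[0]+c*v[1]).round(4))
E
```

```text
[0.64069267 0.19674157 0.042     ] -20.042356805277212 [0.50541337 0.24609249 0.042     ] [0.50404509 0.24724245 0.042     ]
in rest 0.0208 -0.0004
in rest 0.0191 0.0002
```

carry_out:
  commands: [0.85,-0.33,0,0,-0.4,0,0,-0.94,0,-0.4,0,0,-0.94,0,-0.4,0,0,-0.94,0,-0.4,0,0,-0.94,0,-0.4,0,0,-0.94,0,-0.4,0,0,-0.94,0,-0.4,0,0,0,0,-0.4]
  grip_force: 20

```text
time_s: 41.5
tcp_pos: [0.4918, 0.2466, 0.0359]
eef_rot: [179.4, 0.3, -19.9]
contact_force: [-0.8, 0.2, -0.5]
gripper_width: 0.0612
```

carry_out:
  commands: [0,0,0,0,1,0,0,0,0,1,0,0,0,0,1,0,0,0,0,1,0,0,0,0,1]

```text
time_s: 42.0
tcp_pos: [0.4957, 0.2503, 0.0429]
eef_rot: [-179.9, -0.0, -19.8]
contact_force: [0.7, 0.4, -1.2]
gripper_width: 0.0268
```

carry_out:
  commands: [-0.1,0.04,0,0,1,-0.1,0.04,0,0,1,-0.1,0.03,0,0,1,-0.06,0.02,0,0,1,0,0,0,0,1,0,0,0,0,1]

```text
time_s: 42.6
tcp_pos: [0.481, 0.2557, 0.0423]
eef_rot: [-179.9, -0.0, -19.8]
contact_force: [-0.7, 0.8, 7.7]
gripper_width: 0.0181
```

carry_out:
  commands: [0,0,0,0,-0.4,0,0,0,0,-0.4,0,0,0,0,-0.4,0,0,0,0,-0.4,0,0,0.6,0,-0.4,0,0,0.95,0,-0.4,0,0,0.95,0,-0.4,0,0,0.95,0,-0.4]

```text
time_s: 43.4
tcp_pos: [0.4806, 0.2548, 0.181]
eef_rot: [180.0, 0.0, -19.8]
contact_force: [1.3, 1.4, -1.3]
gripper_width: 0.0611
```

carry_out:
  commands: [-0.8,0.3,0.95,0,-0.4,0,0,0.95,0,-0.4,0,0,0.3,0,-0.4,0,0,0,0,-0.4,0,0,0,0,-0.4]

```text
time_s: 43.9
tcp_pos: [0.4493, 0.2666, 0.2661]
eef_rot: [180.0, 0.1, -19.8]
contact_force: [0.3, -0.3, -1.0]
gripper_width: 0.0614
```

```bash
python3 - <<'E'
from arc import *
s=telemetry.get_state(); print(s["time_s"],s["tcp_pos"].round(4),s["eef_rot"].round(2),s["contact_force"].round(2))
im,K,E=snap("wrist","w16.png")
b=im.astype(int); k=((b.min(2)>125)&(np.ptp(b,axis=2)<45)&(b[...,0]>b[...,2]-8)).astype(np.uint8); k[:,:240]=0;k[:,400:]=0;k[312:]=0
for r_ in list(range(10,120,4))+[150,250,280,290,300]:
    c=np.where(k[r_])[0]
    if len(c): g=np.split(c,np.where(np.diff(c)>2)[0]+1); print(r_,[(int(x[0]),int(x[-1])) for x in g if len(x)>3],end="; ")
print()
# bystanders: compare top view before/after
t=snap("top","t16.png")[0]; t0=cv2.imread("pics/top0.png")
for nm,(x,y0,w,h) in dict(small=(260,282,36,78),spare=(370,305,20,20),cup=(250,148,62,46),striker=(372,150,52,58)).items():
    T=t0[y0:y0+h,x:x+w]; S=t[y0-20:y0+h+20,x-20:x+w+20]; m=cv2.minMaxLoc(cv2.matchTemplate(S,T,cv2.TM_CCOEFF_NORMED)); print(nm,np.array(m[3])-20,round(m[1],2))
E
```

```text
43.9 [0.4493 0.2666 0.2661] [ 1.7996e+02  5.0000e-02 -1.9820e+01] [ 0.28 -0.29 -0.99]
14 [(287, 298), (338, 349)]; 18 [(287, 298), (338, 349)]; 22 [(287, 299), (338, 349)]; 26 [(287, 299), (338, 349)]; 30 [(287, 299), (338, 349)]; 34 [(288, 299), (337, 348)]; 38 [(288, 299), (338, 348)]; 42 [(288, 299), (337, 348)]; 46 [(288, 299), (337, 348)]; 50 [(288, 299), (337, 348)]; 54 [(288, 299), (337, 348)]; 58 [(288, 299), (337, 348)]; 62 [(288, 299), (337, 348)]; 66 [(291, 345)]; 70 [(292, 344)]; 74 [(292, 344)]; 78 [(293, 344)]; 82 [(309, 326)]; 86 [(309, 326)]; 90 [(310, 326)]; 94 [(310, 326)]; 98 [(310, 326)]; 102 [(310, 326)]; 106 [(310, 326)]; 110 [(310, 326)]; 114 [(310, 326)]; 118 [(310, 326)]; 150 [(310, 326)]; 250 [(311, 325)]; 280 [(309, 328)]; 
small [0 0] 0.89
spare [0 0] 0.99
cup [0 0] 0.88
striker [0 0] 1.0
```

carry_out:
  commands: [0.4,-0.8,0.15,0,-0.4,0.4,-0.8,0.15,0,-0.4,0.4,-0.8,0.15,0,-0.4,0.4,-0.8,0.15,0,-0.4,0.4,-0.8,0.15,0,-0.4,0.4,-0.8,0.15,0,-0.4,0.4,-0.4,0,0,-0.4,0.4,0,0,0,-0.4]

```text
time_s: 44.8
tcp_pos: [0.5779, 0.0564, 0.3015]
eef_rot: [179.9, 0.1, -20.0]
contact_force: [0.1, 0.5, -0.5]
gripper_width: 0.0612
```

carry_out:
  commands: [0,0,0,0,-0.4,0,0,0,0,-0.4]

```text
time_s: 45.0
tcp_pos: [0.5773, 0.0585, 0.3012]
eef_rot: [179.9, 0.1, -19.9]
contact_force: [-0.1, -0.2, -0.0]
gripper_width: 0.0613
```

```bash
python3 - <<'E'
from arc import *
z=np.load("pics/w16.npz");K,E=z["K"],z["E"]; n=onplane(K,E,(318,80),.042); b=onplane(K,E,(318.3,270),.042); t=(onplane(K,E,(293,13),.042)+onplane(K,E,(343,13),.042))/2
h=np.arctan2(*(n-b)[1::-1]); d=np.array([np.cos(h),np.sin(h),0]); r0=np.array([.486,.2535]); c,s=np.cos(np.radians(-19.8)),np.sin(np.radians(-19.8))
for q in(n-.089*d,t-.144*d): v=q[:2]-r0; print("heading",np.degrees(h).round(1),"in rest",(c*v[0]+s*v[1]).round(4),(-s*v[0]+c*v[1]).round(4))
# ridges on plane .03 in rest frame check via handle? nut dot:
print(telemetry.get_state()["tcp_pos"])
im,K,E=snap("wrist","w17.png"); t,K2,E2=snap("top","t17.png"); sd,K3,E3=snap("side","s17.png")
W=lambda az,R:nut+.012*a+R*(np.cos(np.radians(az))*u+np.sin(np.radians(az))*y)
for nm,m,k,e in(("wrist",im,K,E),("side",sd,K3,E3)):
    g=cv2.GaussianBlur(m,(0,0),.8).max(2); o=[]
    for az in range(-180,180,6):
        q=[proj(k,e,W(az,R)) for R in(.0095,.0105,.0115,.0125)]; o.append((az,int(min(g[int(round(p[1])),int(round(p[0]))] for p in q))))
    print(nm,o)
# hex orientation from wrist: brass mask contour corners
hsv=cv2.cvtColor(im,cv2.COLOR_BGR2HSV); p=proj(K,E,nut).astype(int); print("nut px",p)
E
```

```text
heading -19.7 in rest 0.0094 0.0003
heading -19.7 in rest 0.0108 0.0002
[0.577289   0.05853122 0.30117206]
wrist [(-180, 222), (-174, 223), (-168, 222), (-162, 214), (-156, 196), (-150, 182), (-144, 159), (-138, 152), (-132, 152), (-126, 150), (-120, 155), (-114, 168), (-108, 189), (-102, 211), (-96, 212), (-90, 219), (-84, 185), (-78, 170), (-72, 181), (-66, 191), (-60, 181), (-54, 178), (-48, 180), (-42, 181), (-36, 182), (-30, 182), (-24, 180), (-18, 181), (-12, 180), (-6, 180), (0, 181), (6, 181), (12, 182), (18, 184), (24, 181), (30, 182), (36, 181), (42, 193), (48, 205), (54, 205), (60, 223), (66, 235), (72, 240), (78, 234), (84, 236), (90, 232), (96, 214), (102, 225), (108, 200), (114, 171), (120, 159), (126, 155), (132, 183), (138, 207), (144, 224), (150, 225), (156, 222), (162, 223), (168, 223), (174, 222)]
side [(-180, 126), (-174, 129), (-168, 126), (-162, 134), (-156, 134), (-150, 143), (-144, 143), (-138, 141), (-132, 150), (-126, 146), (-120, 152), (-114, 146), (-108, 146), (-102, 142), (-96, 137), (-90, 137), (-84, 139), (-78, 140), (-72, 140), (-66, 146), (-60, 146), (-54, 153), (-48, 149), (-42, 149), (-36, 154), (-30, 154), (-24, 153), (-18, 153), (-12, 153), (-6, 155), (0, 159), (6, 164), (12, 164), (18, 164), (24, 168), (30, 168), (36, 170), (42, 168), (48, 176), (54, 178), (60, 178), (66, 173), (72, 184), (78, 176), (84, 176), (90, 182), (96, 182), (102, 186), (108, 190), (114, 190), (120, 191), (126, 189), (132, 194), (138, 194), (144, 167), (150, 167), (156, 183), (162, 157), (168, 157), (174, 134)]
nut px [318 235]
```

```bash
python3 - <<'E'
from arc import *
def pl(K,E,q,h):
    o,d=ray(K,E,q); p=o+d*((nut+h*a-o)@a)/(d@a)-nut; return np.array([p@u,p@y])*1000
def ana(n):
    im=cv2.imread("pics/%s.png"%n);z=np.load("pics/%s.npz"%n);K,E=z["K"],z["E"]; b=im.astype(int)
    c=proj(K,E,nut+.026*a).astype(int); x0,y0=c-26; sub=b[y0:y0+52,x0:x0+52]
    k=((sub.min(2)>165)&(np.ptp(sub,axis=2)<35)).astype(np.uint8)
    nn,l,st,ce=cv2.connectedComponentsWithStats(k); i=min([j for j in range(1,nn) if st[j,4]>40],key=lambda j:np.hypot(*(ce[j]-26))); sc=pl(K,E,ce[i]+[x0,y0],.026)
    # brass mask centroid-based hex fit: yellow
    hsv=cv2.cvtColor(im,cv2.COLOR_BGR2HSV)
    # dot: darkest local (blackhat) within annulus 8.5-14 mm around centre
    g=im.max(2); bh=cv2.morphologyEx(g,cv2.MORPH_BLACKHAT,np.ones((9,9)));best=[]
    for yy in range(y0-10,y0+70):
        for xx in range(x0-10,x0+62):
            r=np.hypot(*(pl(K,E,(xx,yy),.012)-sc))
            if 9<r<13.2: best.append((int(bh[yy,xx]),xx,yy))
    best.sort(reverse=True); print(n,"stub area",st[i,4],"centre mm",sc.round(2))
    for v,xx,yy in best[:8]:
        p=pl(K,E,(xx,yy),.012)-sc; print("  ",v,(xx,yy),p.round(1),np.degrees(np.arctan2(p[1],p[0])).round(1))
for n in("w2","w3","w17","t17","t9"): ana(n)
E
```

```text
w2 stub area 485 centre mm [-0.23 -0.84]
   76 (321, 252) [11.7  0.7] 3.6
   70 (321, 251) [11.1  1.1] 5.5
   68 (322, 251) [11.5  1.7] 8.5
   67 (320, 252) [11.4  0.1] 0.5
   65 (322, 252) [12.1  1.4] 6.5
   64 (321, 253) [12.4  0.4] 1.9
   64 (306, 249) [ 4.4 -8. ] -61.5
   59 (320, 251) [10.7  0.4] 2.2
w3 stub area 501 centre mm [-0.19 -0.98]
   80 (321, 258) [11.6  0.1] 0.6
   77 (321, 259) [12.3 -0.2] -1.1
   76 (320, 258) [11.2 -0.5] -2.6
   68 (320, 259) [11.9 -0.9] -4.1
   62 (321, 257) [11.   0.5] 2.4
   61 (322, 258) [12.   0.7] 3.5
   58 (306, 255) [ 3.9 -8.3] -64.5
   56 (322, 259) [12.6  0.4] 1.8
w17 stub area 315 centre mm [-0.63 -0.63]
   91 (334, 234) [  2.9 -11.5] -76.1
   81 (318, 254) [-4.2  9.3] 114.5
   80 (318, 253) [-3.3  8.7] 111.0
   76 (319, 255) [-5.8  9.3] 121.9
   76 (319, 254) [-4.9  8.7] 119.4
   75 (336, 245) [-8.1 -6.7] -140.6
   74 (319, 253) [-4.   8.1] 116.3
   72 (333, 234) [  3.5 -10.9] -72.2
t17 stub area 76 centre mm [-25.7   -9.43]
   67 (317, 265) [-12.7   1.9] 171.6
   59 (322, 257) [  0.  -10.4] -89.9
   58 (310, 261) [-1. 12.] 94.9
   57 (322, 258) [ -1.9 -10. ] -100.8
   57 (311, 261) [-1.6 10.3] 98.7
   55 (323, 258) [ -2.5 -11.7] -101.9
   55 (311, 260) [0.3 9.8] 88.0
   54 (310, 262) [-2.9 12.5] 103.3
t9 stub area 74 centre mm [-1.57 -0.15]
   118 (306, 243) [11.1  1. ] 5.0
   111 (307, 243) [10.6 -0.7] -3.8
   87 (306, 244) [9.3 1.4] 8.8
   73 (304, 245) [8.5 5.3] 31.9
   64 (309, 243) [ 9.5 -4.1] -23.2
   62 (308, 243) [10.1 -2.4] -13.4
   59 (305, 244) [9.8 3.1] 17.6
   58 (311, 244) [ 6.6 -7. ] -46.7
```

carry_out:
  commands: [0,0,0,-1,-0.4,0,0,0,-1,-0.4,0,0,0,-1,-0.4,0,0,0,-1,-0.4,0,0,0,-1,-0.4,0,0,0,-1,-0.4,0,0,0,-1,-0.4,0,0,0,-1,-0.4]

```text
time_s: 45.95
tcp_pos: [0.5771, 0.0593, 0.3032]
eef_rot: [-180.0, -0.0, -51.9]
contact_force: [-0.4, 0.3, 0.3]
gripper_width: 0.0615
```

carry_out:
  commands: [0,0,0,-1,-0.4,0,0,0,-1,-0.4,0,0,0,-1,-0.4,0,0,0,-1,-0.4,0,0,0,-1,-0.4,0,0,0,-1,-0.4,0,0,0,-1,-0.4,0,0,0,-1,-0.4]

```text
time_s: 46.75
tcp_pos: [0.5772, 0.0593, 0.3032]
eef_rot: [-180.0, 0.0, -83.9]
contact_force: [-1.0, -0.6, 0.9]
gripper_width: 0.0612
```

carry_out:
  commands: [0,0,0,-1,-0.4,0,0,0,-1,-0.4,0,0,0,-1,-0.4,0,0,0,-1,-0.4,0,0,0,-1,-0.4,0,0,0,-1,-0.4,0,0,0,-1,-0.4,0,0,0,-1,-0.4]

```text
time_s: 47.55
tcp_pos: [0.5771, 0.0593, 0.3032]
eef_rot: [-180.0, 0.0, -115.9]
contact_force: [-0.1, -0.4, 1.5]
gripper_width: 0.0615
```

carry_out:
  commands: [0,0,0,-1,-0.4,0,0,0,-1,-0.4,0,0,0,-1,-0.4,0,0,0,-1,-0.4,0,0,0,-1,-0.4,0,0,0,-1,-0.4,0,0,0,-1,-0.4,0,0,0,-1,-0.4]

```text
time_s: 48.35
tcp_pos: [0.5772, 0.0594, 0.3032]
eef_rot: [180.0, 0.0, -147.9]
contact_force: [1.0, -1.1, -0.1]
gripper_width: 0.0618
```

carry_out:
  commands: [0,0,0,-1,-0.4,0,0,0,-1,-0.4,0,0,0,-1,-0.4,0,0,0,-1,-0.4,0,0,0,-1,-0.4,0,0,0,-1,-0.4,0,0,0,-1,-0.4,0,0,0,-1,-0.4]

```text
time_s: 49.15
tcp_pos: [0.5772, 0.0594, 0.3032]
eef_rot: [180.0, 0.0, -179.9]
contact_force: [-0.3, 0.3, 0.2]
gripper_width: 0.0613
```

carry_out:
  commands: [0.07,-0.05,-0.75,-1,-0.4,0,0,0,-1,-0.4,0,0,0,-1,-0.4,0,0,0,-0.78,-0.4,0,0,0,0,-0.4,0,0,0,0,-0.4]

```text
time_s: 49.75
tcp_pos: [0.5802, 0.0572, 0.2731]
eef_rot: [180.0, 0.0, 165.2]
contact_force: [-0.4, -0.3, -0.4]
gripper_width: 0.0615
```

```bash
python3 - <<'E'
from arc import *
s=telemetry.get_state(); print(s["time_s"],s["tcp_pos"].round(4),s["eef_rot"].round(1))
snap("wrist","w18.png")
def pl(K,E,q,h):
    o,d=ray(K,E,q); p=o+d*((nut+h*a-o)@a)/(d@a)-nut; return np.array([p@u,p@y])*1000
for n in("w2","w3","w18"):
    im=cv2.imread("pics/%s.png"%n);z=np.load("pics/%s.npz"%n);K,E=z["K"],z["E"]; b=im.astype(int)
    c=proj(K,E,nut+.026*a).astype(int); x0,y0=c-26; sub=b[y0:y0+52,x0:x0+52]
    k=((sub.min(2)>165)&(np.ptp(sub,axis=2)<35)).astype(np.uint8)
    nn,l,st,ce=cv2.connectedComponentsWithStats(k); i=min([j for j in range(1,nn) if st[j,4]>40],key=lambda j:np.hypot(*(ce[j]-26))); sc=pl(K,E,ce[i]+[x0,y0],.026)
    bh=cv2.morphologyEx(im.max(2),cv2.MORPH_BLACKHAT,np.ones((9,9)));best=[]
    for yy in range(y0-10,y0+70):
        for xx in range(x0-10,x0+62):
            if 9.5<np.hypot(*(pl(K,E,(xx,yy),.012)-sc))<13: best.append((int(bh[yy,xx]),xx,yy))
    best.sort(reverse=True); print(n,sc.round(2),[(v,np.degrees(np.arctan2(*(pl(K,E,(xx,yy),.012)-sc)[::-1])).round(0)) for v,xx,yy in best[:10]])
    hsv=cv2.cvtColor(im,cv2.COLOR_BGR2HSV); m=((hsv[...,0]>16)&(hsv[...,0]<32)&(hsv[...,1]>90)).astype(np.uint8); m[k.shape[0]*0:,:]=m
    M=np.zeros_like(m); M[y0-15:y0+85,x0-25:x0+80]=m[y0-15:y0+85,x0-25:x0+80]; cs,_=cv2.findContours(M,cv2.RETR_EXTERNAL,cv2.CHAIN_APPROX_NONE); ct=max(cs,key=cv2.contourArea)
    ap=cv2.approxPolyDP(cv2.convexHull(ct),2.0,True)[:,0]; print("  hull",[(q.tolist(),(pl(K,E,q,.009)-sc).round(1).tolist(),np.degrees(np.arctan2(*(pl(K,E,q,.009)-sc)[::-1])).round(0)) for q in ap])
E
```

```text
49.75 [0.5802 0.0572 0.2731] [180.    0.  165.2]
w2 [-0.23 -0.84] [(76, np.float64(4.0)), (70, np.float64(5.0)), (68, np.float64(8.0)), (67, np.float64(0.0)), (65, np.float64(7.0)), (64, np.float64(2.0)), (59, np.float64(2.0)), (53, np.float64(-23.0)), (53, np.float64(-65.0)), (52, np.float64(-20.0))]
  hull [([292, 229], [-15.6, -11.4], np.float64(-144.0)), ([313, 214], [-17.7, 7.8], np.float64(156.0)), ([326, 219], [-9.2, 14.6], np.float64(122.0)), ([336, 226], [-0.7, 18.7], np.float64(92.0)), ([347, 246], [16.3, 18.9], np.float64(49.0)), ([346, 262], [26.1, 13.0], np.float64(26.0)), ([339, 269], [28.2, 6.3], np.float64(13.0)), ([325, 270], [24.0, -2.9], np.float64(-7.0)), ([292, 254], [1.5, -19.6], np.float64(-85.0))]
w3 [-0.19 -0.98] [(80, np.float64(1.0)), (77, np.float64(-1.0)), (76, np.float64(-3.0)), (68, np.float64(-4.0)), (62, np.float64(2.0)), (61, np.float64(3.0)), (56, np.float64(2.0)), (56, np.float64(-1.0)), (54, np.float64(-6.0)), (54, np.float64(-20.0))]
  hull [([293, 233], [-16.7, -9.5], np.float64(-150.0)), ([314, 219], [-17.2, 9.2], np.float64(152.0)), ([327, 225
[... 309 characters left out ...]
)]
w18 [-0.02 -0.99] [(94, np.float64(-75.0)), (90, np.float64(-73.0)), (86, np.float64(-73.0)), (85, np.float64(-70.0)), (62, np.float64(-78.0)), (62, np.float64(-78.0)), (54, np.float64(-75.0)), (52, np.float64(-67.0)), (52, np.float64(-68.0)), (49, np.float64(38.0))]
  hull [([297, 228], [-18.1, -5.0], np.float64(-164.0)), ([321, 220], [-13.3, 13.5], np.float64(135.0)), ([347, 247], [14.4, 19.9], np.float64(54.0)), ([350, 256], [21.1, 18.5], np.float64(41.0)), ([347, 267], [26.7, 12.8], np.float64(26.0)), ([341, 273], [28.2, 7.0], np.float64(14.0)), ([330, 275], [25.4, -0.5], np.float64(-1.0)), ([309, 270], [14.3, -12.1], np.float64(-40.0)), ([290, 255], [-3.0, -19.3], np.float64(-99.0))]
```

```bash
python3 -c "
from h import *
print(r.close_job())"
```

```text
the job is handed in; nothing more can be done
None
```

I handed the job in at about 50 s. Everything was done, but the spanner turn came out near the low end of its allowed range.

**Finger-tight:** I spun the nut up with a light 12 N grip and stopped where the resistance jumped. The wrist camera then put its dot within about 3° of the finger-tight position.

**Quarter turn:** I tilted the spanner in the grip, seated it on the nut from the side and swung it about 90°. The pull through the swing matched roughly 1 N m. The jaw jammed when I withdrew it, so I wiggled it free; the fingers slid about 20 mm along the handle, and I allowed for that.

**Spanner back on its rest:** I laid it flat, let go, then gripped it again and slid it closer to the middle. My last measurement put it about 10 mm along and 0 mm across from the rest's middle, about 0.1° off its direction, with the jaw at the original end.

**Checks that disagreed:**
- **Nut angle:** the final wrist pictures (dot and hexagon corners) give about 72–76°. The handle's swing suggested about 83°, and the side and top cameras 78–86°. All fall within 70–110°, but the wrist figure leaves only a few degrees of margin. I did not redo the turn, because another spanner cycle would have been tight on time and risky.
- **Backing off:** wiggling the spanner off may have turned the nut back slightly. I could not measure that separately, but the side-camera reading barely changed before and after.

The other four items showed no movement in the top view, and the arm finished clear of everything.

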